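# Load a stick of staples into the bench stapler

### The arm

A 7-joint arm with a two-finger parallel gripper is mounted at the origin on the work surface. World frame = base frame: x ahead of the robot, y to its left, z up, the work surface at z = 0. Lengths are in m, angles in rad, forces in N, time in s.
With the tool pointing down it reaches from about 0.4 to 0.85 m from the base axis. Payload 10.4 kg.
Tool frame: the origin (TCP) lies at the very end of the fingers, on their centre line; the grasp point (between the pads) lies 19 mm behind it; z points along the fingers, y is the direction in which the jaws open and shut (so a half turn about z gives the same grasp; the last joint's range is limited). The gripper opens to 87 mm and grips with 3 to 60 N. Pads are 19 mm wide; open, the fingers measure 117 mm over their backs; the gripper's body (75 mm by 190 mm) begins 51 mm behind the grasp point.
Start: joints at [-1.37, 0.332, -0.065, 1.46, 0.022, 1.35, -0.088], TCP at [0.139, 0.609, 0.184] pointing down, gripper open.
Joint ranges: [-2.6, 2.6], [-0.5, 2.12], [-1.47, 1.34], [0.16, 2.42], [-1.27, 4.41], [0.06, 2.06], [-2.6, 2.6]. Speed limits (rad/s): [2.22, 2.22, 2.79, 2.79, 3.14, 3.14, 3.14].

### API

Orientations are given as a unit quaternion [x, y, z, w].
In Python, from bench import read_state, imaging, r gives the robot as it stands. The module is installed in compiled form; this text tells all that it offers.
- The arm moves only by the tool move_arm, never from a script. Its argument "series" is a list of rows, each a list of 4 numbers: the shift along the tool's x, y, z in m, then the turn about the tool's z in rad. In form: [[x, y, z, roll], ...]. A call has 1 to 20 rows; each row is the pose to reach, as a shift and turn from the pose commanded when the call began, along the tool's axes at that moment; what a row does not reach only later rows make up. A row lasts 1/10 s, in which the tool goes at most 50 mm and 8.59 degrees, less where a joint would pass 70% of its speed; a pose out of reach is approached as far as the arm can. A call with a gripper value outside its range is refused whole. "claw" is the gripper's target within -1 to 1 (fully open at 1, half-way at 0, shut at -1), set as the call begins (left out, the last holds). The fingers move at their own pace and stop on an object; "newtons" is the grip in N (left out, the last holds). Time passes only in rows, so rows that repeat a pose let the fingers close. It gives the time, the measured TCP pose, the force and the opening at its end, in the units of the state.
- read_state(): the state, without advancing time (a new reading comes with each control period).
- imaging.camera(name): name is "side" or "top"; returns (picture, depth): 400x640x3 uint8, red, green, blue; 400x640 float32, m along the optical axis (not along the pixel's ray), 0 where there is no reading.
- imaging.get_calibration(name): a dict with "camera_matrix" (3x3 intrinsics, pixels), "R" (3x3) and "t" (3): a world point X has camera coordinates R X + t. Camera axes: x right, y down, z forward; pixel columns grow to the right and rows downward; lengths in m; the calibration is good to about 2 mm. A picture is of the moment at which its call begins. get_calibration takes no time and is no camera call.
- r.close_job(): hands the job in, once; it reports no verdict.
The state is a dict: "time": time; "joint_positions": joint angles; "joint_vel": joint speeds; "joint_torque": joint torques, N m; "ee_pos": TCP position; "eef_rot": TCP orientation; "ft_force": force on the tool from outside, world axes, zero at the start; "torque": the same for the moment, N m; "width": finger opening in m.
Only numpy, scipy, OpenCV 4.12 (cv2) and the standard library are available. Lean on these libraries where they do the work, as an engineer would, in place of code of your own. Each camera call takes 0.05 s, during which the arm holds its last target.

### The job

Reload the bench stapler: lay the full stick of staples, legs down, flat in the pulled-out magazine drawer between the front lip and the spring pusher (the stick has to press the pusher back to fit), then push the drawer fully home until its catch snaps in, and let go. Go gently: the staples are only glued together, so do not force the stick, and do not slam the drawer. Leave the part-used stick, hammer, oil bottle and carton where they are.

Things in the scene. Friction and masses are not known exactly. Their poses are not given: they have to be found in the camera images.
- stapler: grey-green bench stapler, bolted down. Origin on the bench below the throat (the head's rear face); x is the way its magazine drawer pulls out, z up. Base x -155 to 225 mm, 120 mm wide, 12 high. Head x -130 to 0 mm, 66 wide, 128 high; air cylinder on it at x = -88, 68 thick, top at 235. The throat that swallows the drawer is 42 mm wide, its roof 78 mm above the bench.
- drawer (a joint): how far the drawer stands out along the stapler's x: 0 m fully home, 0.165 m at its open stop. Starts pulled out but not quite to the stop. A little over 1 N slides it either way; it stays where left. In the last 12 mm a bar under it rides over a sprung ball catch (about 10 N to pass), which then draws it home and holds it.
- lip (a point): point of the drawer: middle of the channel floor at the inner face of its front lip; axes as the stapler's. In the stapler's frame at x = drawer opening - 105 mm, y 0, z 45 mm. The lip (6 mm thick, 11 high) closes the channel's head side. The channel runs from it along +x, 26.8 mm wide, walls 12 mm high, their top 4 mm flared to about 31 mm; a core rib 14 mm wide, 9 high runs down its middle.
- pusher_face (a point): middle of the brass spring pusher's front face (towards the lip), 20 mm above the channel floor. The face is 24 mm wide, 10 to 30 mm above the floor. At rest 86 mm from the lip (the stick is 14 mm longer); along +x it gives way 26 mm to a hard stop. Its spring: 3 N at rest, 5 N at 14 mm, 7 N at 26 mm: more than the drawer's friction, so a drawer not at its open stop slides out first.
- grip (a point): top middle of the drawer's upright black pull grip: 16 mm thick across the drawer, 32 mm along it, standing 30 mm above the 34 mm high spring block at the drawer's rear. 156 mm behind the lip along x, 63 mm above the channel floor.
- stick: full stick of glued wire staples, like a channel upside down: 100 mm long along its x, 25 wide, 25 high (crown on top, legs down, 20 mm hollow between them), about 0.11 kg; origin at the centre of its underside, both ends alike. Loaded, it stands on the channel floor over the core rib, one end on the lip, the pusher on the other. More than 35 N from parts of the stapler breaks the glue.
- part_stick: part-used stick, the same section but only 50 mm long, on the same board; not to be used. Origin at the centre of its underside.
- board: plywood block that the two sticks stand on, 80 x 300 x 45 mm (x, y, z), fixed; origin at the centre of its underside. The sticks lie along its y, in either order.
- hammer: hammer lying on the bench, bystander; origin under its middle
- oil: white oil bottle with red cap, 48 mm thick, 120 mm high, bystander; origin at the centre of its underside
- carton: open cardboard carton of staple sticks, 110 x 160 x 45 mm, bystander; origin at the centre of its underside
There are look-alikes about, which are no part of the job. What is shaped like the stick but blue is not meant.

How it is judged:
By the outcome, as a careful person would: the job done as asked, in the order asked, and still so for the second after the job is handed in, with the robot touching nothing.
It also fails if it takes over 64 s, if anything falls off the work surface, if the arm or the gripper's body presses on something with over 40 N, if the wrist force passes 120 N, or if a joint passes its speed limit or range.

## Working session

There is one attempt and no reset: what is moved stays moved. The work goes in short steps, Python scripts to look and compute and a tool call to move; the robot and the scene stay as the last step left them, time stands still between calls to the robot, and variables do not carry over. Pictures are saved under pics/ and viewed, and the job is handed in when it is done.

Besides the shell and the picture viewer there is one more tool, called as name([rows], argument=value, ...), one row to a line, values as JSON. move_arm: Moves the arm, as the interface text tells. Its arguments: {"type":"object","properties":{"series":{"type":"array","items":{"type":"array","items":{"type":"number"}}},"claw":{"type":"number"},"newtons":{"type":"number"}},"required":["series"]}

```bash
mkdir -p pics; ls; cat > h.py <<'E'
import numpy as np, cv2
from bench import read_state, imaging, r
def snap(n,tag):
    p,d=imaging.camera(n); np.savez('pics/%s.npz'%tag,p=p,d=d)
    cv2.imwrite('pics/%s.png'%tag,p[:,:,::-1]); return p,d
def w(n,u,v,z):
    "pixel+depth->world"
    c=imaging.get_calibration(n);K=np.array(c['camera_matrix']);R=np.array(c['R']);t=np.array(c['t'])
    pc=np.linalg.solve(K,np.array([u,v,1.0]))*z
    return R.T@(pc-t)
def wz(n,u,v,h):
    "pixel on plane z=h"
    c=imaging.get_calibration(n);K=np.array(c['camera_matrix']);R=np.array(c['R']);t=np.array(c['t'])
    d=R.T@np.linalg.solve(K,np.array([u,v,1.0])); o=-R.T@t
    return o+d*(h-o[2])/d[2]
def proj(n,X):
    c=imaging.get_calibration(n);K=np.array(c['camera_matrix']);R=np.array(c['R']);t=np.array(c['t'])
    q=K@(R@np.array(X)+t); return q[:2]/q[2]
def cloud(n,d):
    c=imaging.get_calibration(n);K=np.array(c['camera_matrix']);R=np.array(c['R']);t=np.array(c['t'])
    v,u=np.mgrid[:400,:640]; P=np.stack([u*d,v*d,d],-1)@np.linalg.inv(K).T
    return (P-t)@R
def crop(tag,u0,v0,u1,v1,s,out):
    p=np.load('pics/%s.npz'%tag)['p'][v0:v1,u0:u1,::-1]
    cv2.imwrite('pics/%s.png'%out,cv2.resize(p,None,fx=s,fy=s,interpolation=cv2.INTER_CUBIC))
E
python3 - <<'E'
from h import *
snap('top','t0');snap('side','s0')
for n in('top','side'):print(imaging.get_calibration(n))
print(read_state())
E
```

```text
pics
{'camera_matrix': array([[371.59414928,   0.        , 321.88706982],
       [  0.        , 371.59414928, 199.903804  ],
       [  0.        ,   0.        ,   1.        ]]), 'R': array([[ 0.02294371, -0.99954761, -0.01944652],
       [-0.98772742, -0.01965788, -0.15494551],
       [ 0.15449314,  0.02276289, -0.9877316 ]]), 't': array([0.04033692, 0.4689202 , 0.78143485])}
{'camera_matrix': array([[365.31904279,   0.        , 313.42057337],
       [  0.        , 365.31904279, 200.34779974],
       [  0.        ,   0.        ,   1.        ]]), 'R': array([[-0.99243662, -0.12264833, -0.00519031],
       [-0.08389469,  0.70850549, -0.70070083],
       [ 0.08961714, -0.69496572, -0.71343634]]), 't': array([0.46359213, 0.09327664, 0.80183678])}
{'time': 0.1, 'joint_positions': array([-1.36960178,  0.3327916 , -0.06470081,  1.46085064,  0.02161651,
        1.34996505, -0.08849202]), 'joint_vel': array([-0.00147381, -0.00086238, -0.00061517, -0.0019354 , -0.00062961,
        0.0017883 ,  0.00031491]), 'joint_torque': array([ 2.01682014e-03, -6.24539852e+01,  2.47730588e-02, -3.90716779e+01,
       -6.15633326e-02,  3.66492814e-02,  1.14427617e-04]), 'ee_pos': array([0.13862779, 0.60900482, 0.18364743]), 'eef_rot': array([ 1.11648258e-01,  9.93747569e-01, -6.58401547e-04, -3.45244011e-05]), 'ft_force': array([-0.69729573,  0.51244412, -0.0386017 ]), 'torque': array([ 0.00421515,  0.01486919, -0.00615518]), 'width': 0.08719437637024242}
```

View pics/t0.png

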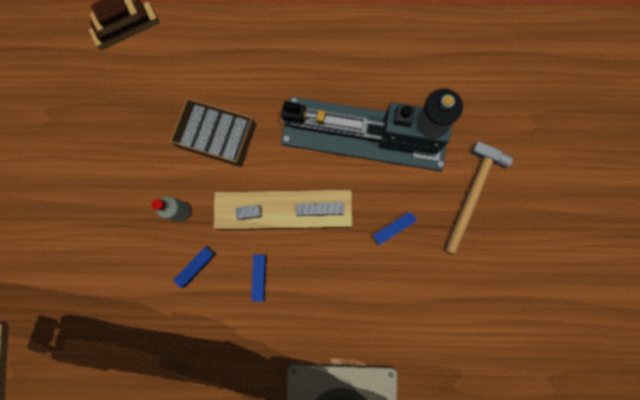

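View pics/s0.png

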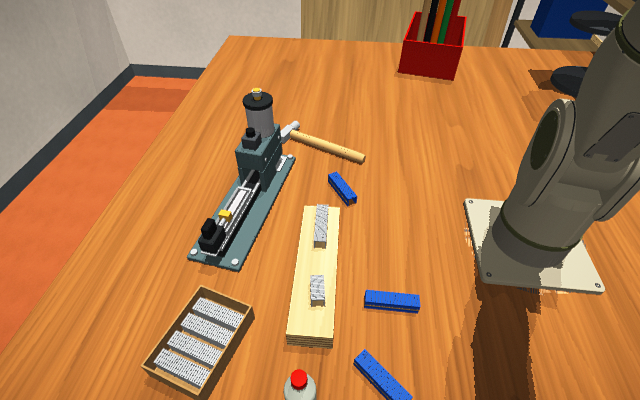

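The full stick is the longer grey block on the board, at top (320,209) and side (321,226). These could be mistaken for it:
- the part stick at top (248,212)
- the blue look-alikes at (395,228), (194,266) and (259,278)
- the sticks in the carton around (213,132)

I'll check the choice in close crops.

```bash
python3 - <<'E'
from h import *
crop('t0',205,180,365,240,5,'t0a'); crop('t0',270,80,470,180,4,'t0b'); crop('s0',180,80,360,280,3,'s0b')
d=np.load('pics/t0.npz')['d'];P=cloud('top',d)
print(d[209,320],P[209,320],P[212,248],P[200,280],P[250,350],P[120,340])
E
```

```text
0.78258044 [0.4434041  0.05315853 0.06941901] [0.43372272 0.20466984 0.07106866] [0.46449976 0.14157964 0.04600293] [ 0.36085601 -0.01479202 -0.00162718] [0.64630666 0.01374978 0.05402356]
```

View pics/t0a.png

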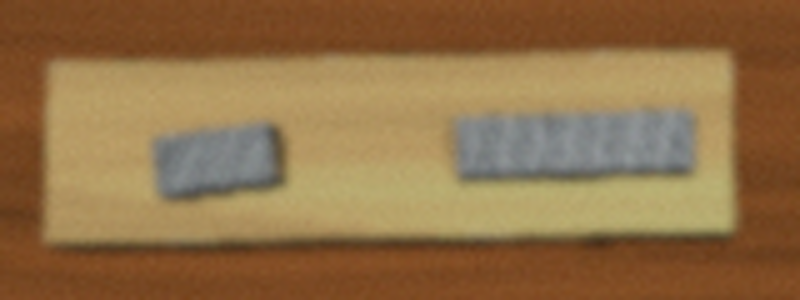

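View pics/t0b.png

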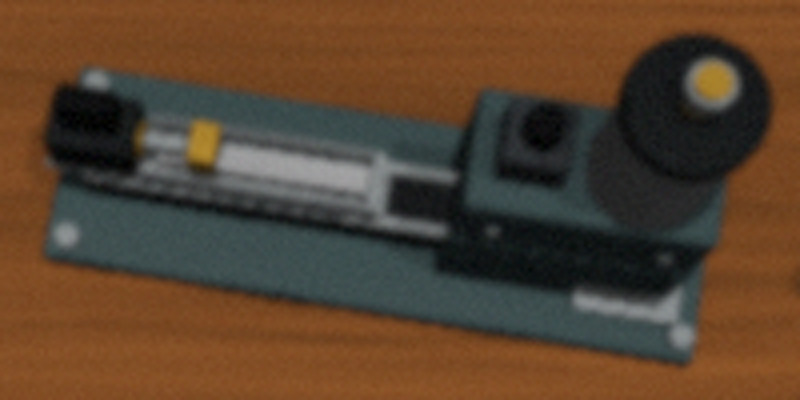

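View pics/s0b.png

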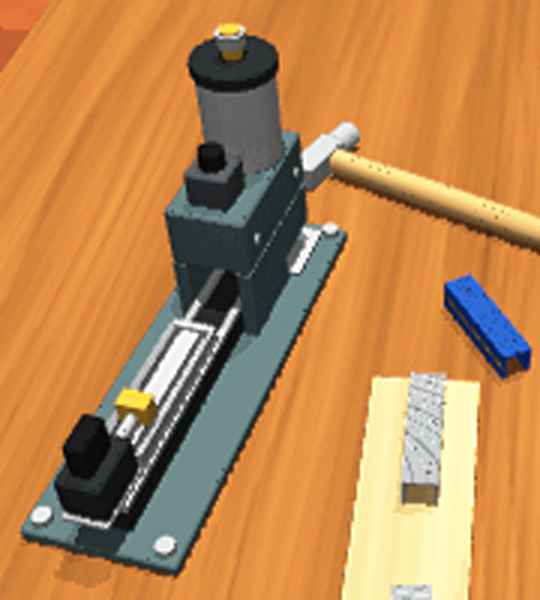

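```bash
python3 - <<'E'
from h import *
crop('s0',180,200,280,275,8,'s0c'); crop('s0',230,100,305,160,8,'s0d'); crop('t0',275,90,375,160,8,'t0c'); crop('t0',375,85,475,175,6,'t0d')
E
```

```text
(no output)
```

View pics/s0c.png

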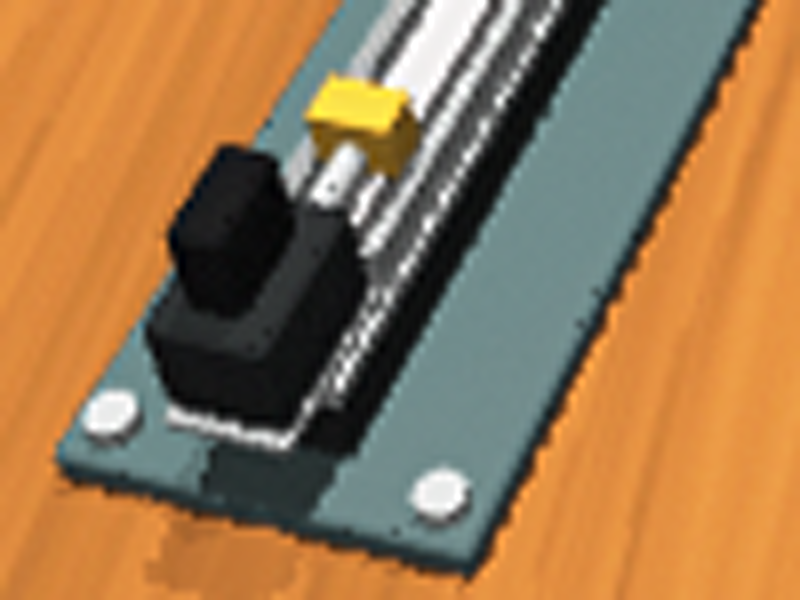

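View pics/s0d.png

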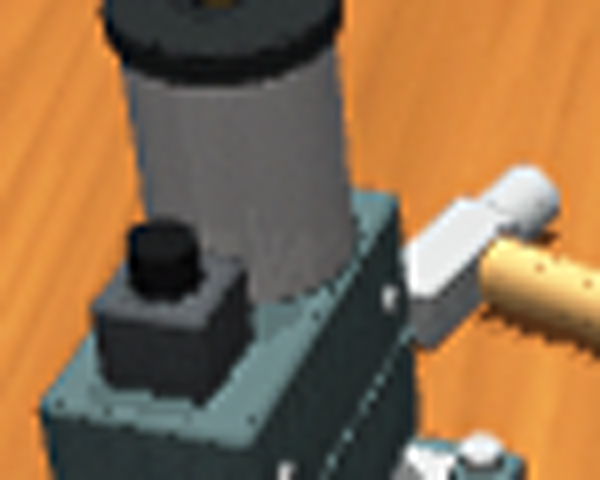

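View pics/t0c.png

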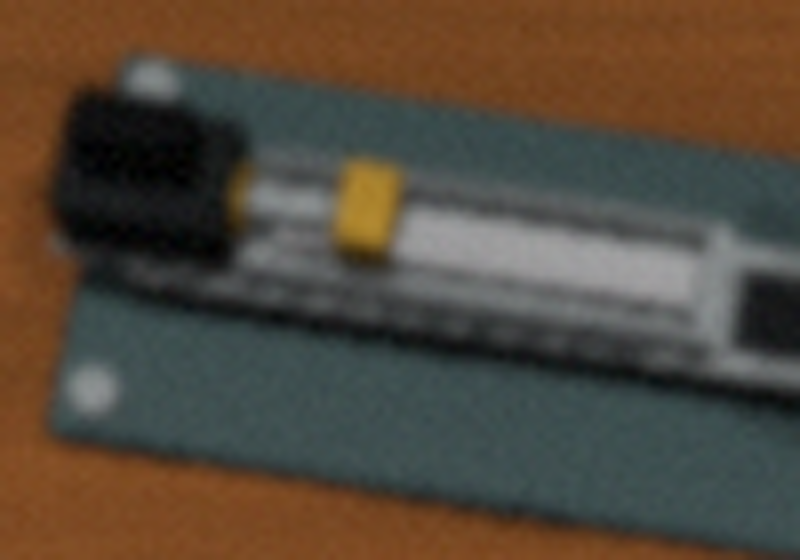

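View pics/t0d.png

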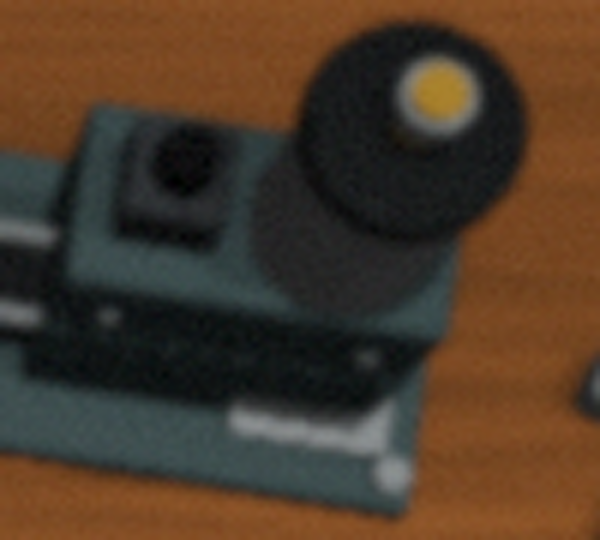

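```bash
cat > fit.py <<'E'
from h import *
from scipy.optimize import least_squares
def cv(U,V,s,u0,v0): return ((U+.5)/s-.5+u0,(V+.5)/s-.5+v0)
C={'tc':('top',8,275,90),'td':('top',6,375,85),'sc':('side',8,180,200),'sd':('side',8,230,100)}
F=[('tc',122,57,(.225,-.06,.012)),('tc',50,435,(.225,.06,.012)),('td',408,513,(-.155,.06,.012)),
('td',92,100,(0,-.033,.128)),('td',68,285,(0,.033,.128)),('td',440,340,(-.13,.033,.128)),
('sc',62,455,(.225,-.06,.012)),('sc',470,560,(.225,.06,.012)),('sd',525,460,(-.155,.06,.012)),
('sd',42,408,(0,-.033,.128)),('sd',255,445,(0,.033,.128)),('sd',400,195,(-.13,.033,.128))]
D=[('tc',402,165,(-.019,-.012,.075)),('tc',388,255,(-.019,.012,.075)),('sc',330,75,(-.019,-.012,.075)),('sc',415,95,(-.019,.012,.075))]
def X(p,q,dr=0):
    c,s=np.cos(p[2]),np.sin(p[2]);x=q[0]+dr
    return [p[0]+c*x-s*q[1],p[1]+s*x+c*q[1],q[2]]
def res(p,cams=('top','side'),drw=True):
    o=[]
    for k,U,V,q in F+(D if drw else []):
        n,s,u0,v0=C[k]
        if n in cams: o+=list(proj(n,X(p,q,p[3] if (k,U,V,q) in D else 0))-cv(U,V,s,u0,v0))
    return np.array(o)
if __name__=='__main__':
  for cams in (('top','side'),('top',),('side',)):
    f=least_squares(res,[.6,-.1,1.5,.15],args=(cams,),loss='soft_l1')
    print(cams,f.x.round(4)); print(res(f.x,cams).reshape(-1,2).round(1).tolist())
E
python3 fit.py
```

```text
('top', 'side') [ 0.6271 -0.0808  1.4223  0.1503]
[[0.0, -0.4], [-0.4, 0.3], [0.9, 0.6], [0.2, -0.2], [-0.5, -0.3], [2.4, 0.8], [-1.4, 0.5], [0.6, 0.2], [0.1, -0.8], [-1.3, 0.2], [-0.7, 0.4], [0.4, -0.2], [0.2, 0.7], [0.0, -0.1], [0.1, 0.4], [-0.1, 0.1]]
('top',) [ 0.6276 -0.0802  1.4238  0.15  ]
[[-0.2, -0.5], [-0.6, 0.3], [0.7, 0.3], [-0.1, -0.5], [-0.8, -0.6], [2.1, 0.5], [0.0, 0.6], [-0.1, -0.2]]
('side',) [ 0.6266 -0.0816  1.4198  0.1508]
[[-1.2, 0.1], [0.7, -0.1], [0.5, -0.9], [-0.9, 0.0], [-0.4, 0.2], [0.8, -0.3], [0.3, 0.2], [0.1, -0.0]]
```

```bash
python3 - <<'E'
from h import *
crop('s0',295,195,355,255,10,'s0e')
def a(U,V): return wz('top',(U+.5)/5-.5+205,(V+.5)/5-.5+180,.070)
c=[a(458,119),a(692,111),a(692,173),a(460,180)]
for q in c: print(q.round(4))
d=np.load('pics/t0.npz')['d'];P=cloud('top',d)
m=(P[...,2]>.061)&(P[...,2]<.08)&(abs(P[...,0]-.44)<.05)&(abs(P[...,1]-.053)<.075)
import cv2
Q=P[m];print(len(Q),Q.mean(0)); rect=cv2.minAreaRect((Q[:,:2]*1000).astype(np.float32));print(rect)
d=np.load('pics/s0.npz')['d'];P=cloud('side',d)
m=(P[...,2]>.064)&(P[...,2]<.08)&(abs(P[...,0]-.44)<.05)&(abs(P[...,1]-.053)<.075)
Q=P[m];print(len(Q),Q.mean(0)); rect=cv2.minAreaRect((Q[:,:2]*1000).astype(np.float32));print(rect)
E
```

```text
[0.4542 0.1037 0.07  ]
[0.4596 0.005  0.07  ]
[0.4333 0.0046 0.07  ]
[0.4283 0.102  0.07  ]
582 [0.44548645 0.05465382 0.07037005]
((446.15118408203125, 54.44447708129883), (25.80152130126953, 99.01312255859375), 2.8549625873565674)
455 [0.44440682 0.05753886 0.07156509]
((444.61761474609375, 53.848419189453125), (25.12194061279297, 101.87640380859375), 3.1160051822662354)
```

View pics/s0e.png

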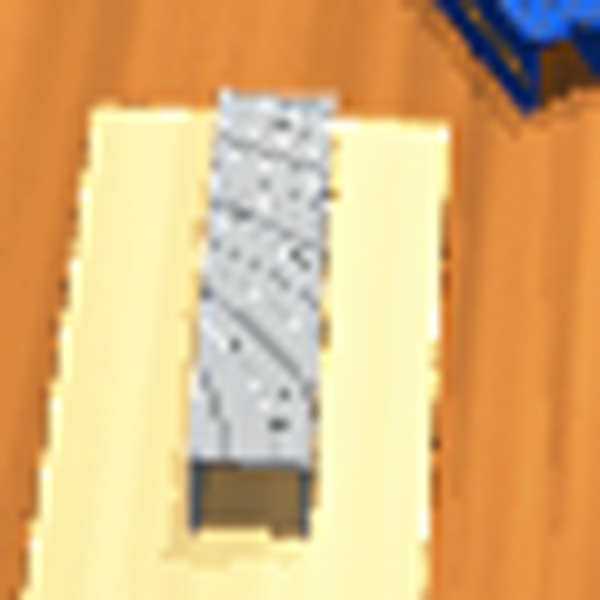

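The grey, legs-down block is 25.5 × 99 mm with its top at z = 70 mm, so it is the full stick. It sits at about (0.445, 0.054), with its long axis at 92.9°. I'll move above it at the present height.

move_arm([
  [-0.008, -0.009, 0, 0.026],
  [-0.03, -0.033, 0, 0.091],
  [-0.055, -0.061, 0, 0.169],
  [-0.08, -0.09, 0, 0.246],
  [-0.106, -0.118, 0, 0.324],
  [-0.131, -0.147, 0, 0.402],
  [-0.156, -0.175, 0, 0.48],
  [-0.181, -0.203, 0, 0.558],
  [-0.211, -0.237, 0, 0.649],
  [-0.236, -0.265, 0, 0.726],
  [-0.262, -0.293, 0, 0.804],
  [-0.287, -0.322, 0, 0.882],
  [-0.312, -0.35, 0, 0.96],
  [-0.338, -0.378, 0, 1.038],
  [-0.363, -0.407, 0, 1.115],
  [-0.388, -0.435, 0, 1.193],
  [-0.409, -0.459, 0, 1.258],
  [-0.422, -0.473, 0, 1.297],
  [-0.422, -0.473, 0, 1.297],
  [-0.422, -0.473, 0, 1.297],
], claw=0.0, newtons=15)

```text
time: 2.1
ee_pos: [0.4447, 0.055, 0.1841]
eef_rot: [0.689, 0.725, -0.0, -0.0]
ft_force: [0.7, 0.6, -0.7]
width: 0.0435
```

```bash
python3 - <<'E'
from h import *
snap('side','s1');snap('top','t1')
E
```

```text
(no output)
```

View pics/s1.png

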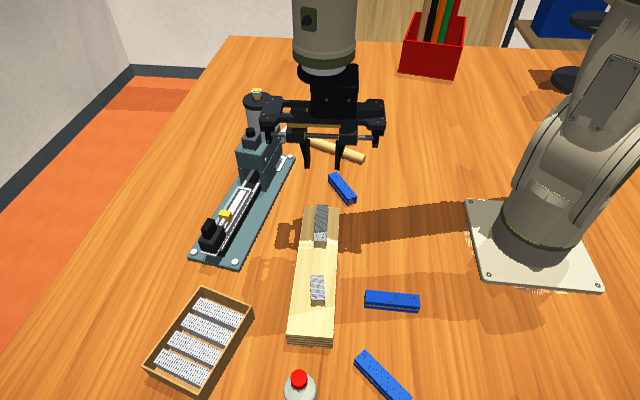

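View pics/t1.png

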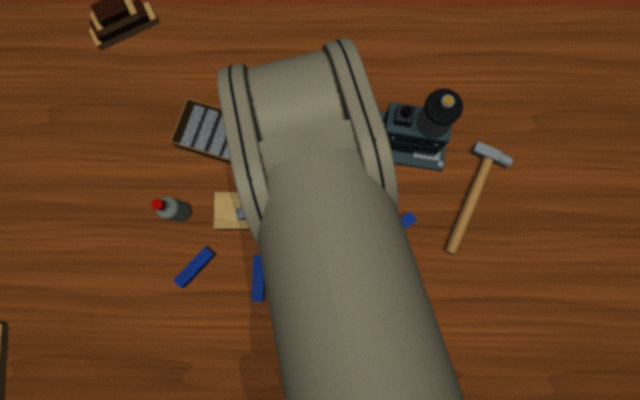

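move_arm([
  [-0.001, 0, 0.01, 0],
  [-0.001, 0, 0.025, 0],
  [-0.001, 0, 0.045, 0],
  [-0.001, 0, 0.065, 0],
  [-0.001, 0, 0.085, 0],
  [-0.001, 0, 0.1, 0],
  [-0.001, 0, 0.11, 0],
  [-0.001, 0, 0.118, 0],
  [-0.001, 0, 0.123, 0],
  [-0.001, 0, 0.125, 0],
  [-0.001, 0, 0.125, 0],
  [-0.001, 0, 0.125, 0],
])

```text
time: 3.4
ee_pos: [0.4455, 0.0537, 0.0597]
eef_rot: [0.689, 0.725, 0.0, 0.0]
ft_force: [-0.6, 0.2, -0.1]
width: 0.0434
```

```bash
python3 - <<'E'
from h import *
snap('side','s2');crop('s2',260,140,380,240,6,'s2a');s=read_state();print(s['ee_pos'],s['ft_force'])
E
```

```text
[0.44560743 0.05370082 0.05977435] [-0.59757571 -0.64842572  0.35026587]
```

View pics/s2a.png

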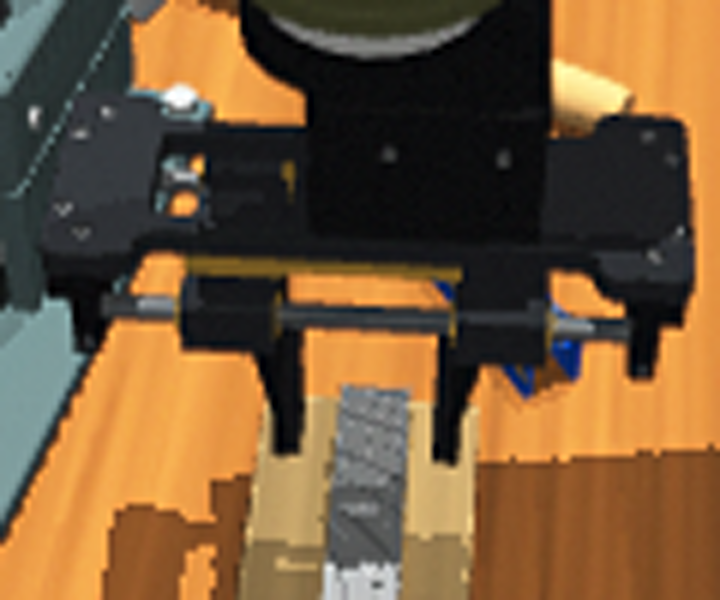

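The fingers straddle the grey stick, with tips at crop (288,455) and (445,460) and the stick centred between them. Closing now.

move_arm([
  [0, 0, 0, 0],
  [0, 0, 0, 0],
  [0, 0, 0, 0],
  [0, 0, 0, 0],
  [0, 0, 0, 0],
  [0, 0, 0, 0],
  [0, 0, 0, 0],
], claw=-1, newtons=16)

```text
time: 4.15
ee_pos: [0.4452, 0.0536, 0.0593]
eef_rot: [0.689, 0.725, 0.0, -0.0]
ft_force: [0.4, -0.1, 0.8]
width: 0.0018
```

```bash
python3 - <<'E'
from h import *
snap('side','s3');crop('s3',240,120,400,260,5,'s3a');s=read_state();print(s['ee_pos'],s['ft_force'],s['width'])
E
```

```text
[0.44522739 0.05361012 0.05931838] [ 0.46474492 -0.62354822  0.29052049] 0.001246242949122959
```

View pics/s3a.png

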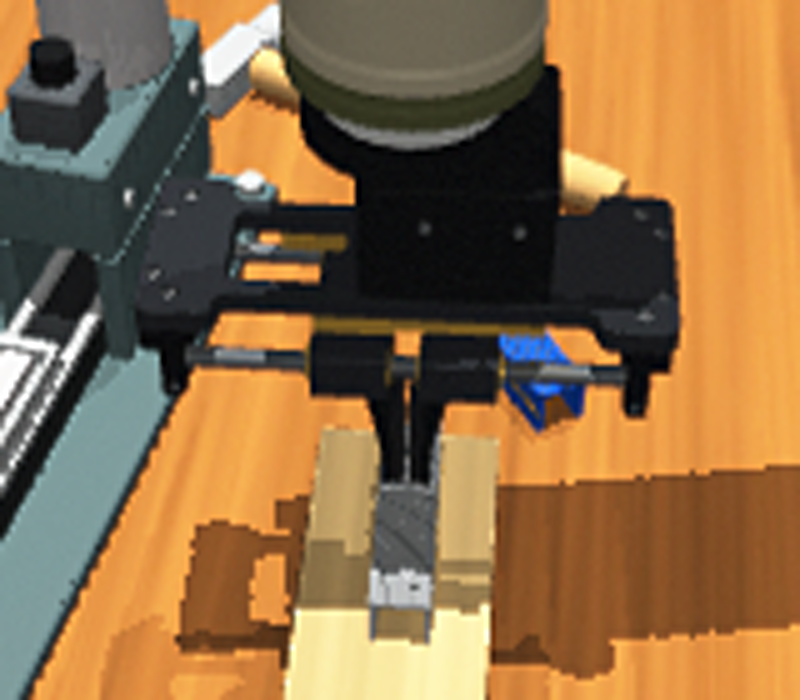

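```bash
python3 - <<'E'
from h import *
for X in [(.445,.0536,.059),(.445,.0536,.0705),(.445,.044,.0705),(.445,.063,.0705),(.445,.0536,.08)]: print(X,proj('side',X).round(1))
d=np.load('pics/s3.npz')['d'];P=cloud('side',d)
for v in range(196,226,2): print(v,[P[v,u].round(3).tolist() for u in (318,325)])
print(np.load('pics/t0.npz')['d'][209,300:345:4])
E
```

```text
(0.445, 0.0536, 0.059) [320.6 225.5]
(0.445, 0.0536, 0.0705) [320.7 221.9]
(0.445, 0.044, 0.0705) [321.2 218.5]
(0.445, 0.063, 0.0705) [320.2 225.4]
(0.445, 0.0536, 0.08) [320.7 218.9]
196 [[0.45, 0.064, 0.155], [0.434, 0.092, 0.185]]
198 [[0.45, 0.062, 0.149], [0.434, 0.091, 0.179]]
200 [[0.45, 0.063, 0.144], [0.434, 0.09, 0.173]]
202 [[0.45, 0.064, 0.139], [0.436, 0.064, 0.141]]
204 [[0.45, 0.065, 0.135], [0.436, 0.063, 0.135]]
206 [[0.45, 0.064, 0.128], [0.436, 0.062, 0.128]]
208 [[0.45, 0.063, 0.122], [0.436, 0.065, 0.125]]
210 [[0.45, 0.064, 0.117], [0.436, 0.065, 0.12]]
212 [[0.45, 0.064, 0.111], [0.436, 0.063, 0.112]]
214 [[0.45, 0.064, 0.105], [0.436, 0.065, 0.108]]
216 [[0.449, 0.065, 0.1], [0.436, 0.064, 0.101]]
218 [[0.452, 0.044, 0.071], [0.437, 0.043, 0.072]]
220 [[0.451, 0.051, 0.073], [0.437, 0.048, 0.071]]
222 [[0.45, 0.056, 0.072], [0.436, 0.055, 0.073]]
224 [[0.45, 0.061, 0.072], [0.436, 0.059, 0.071]]
[0.7824144  0.78120565 0.78065187 0.7819778  0.7813187  0.78258044
 0.782391   0.78199595 0.7797745  0.78042036 0.779454   0.80511934]
```

```bash
python3 - <<'E'
from h import *
import cv2
for t in('s1','s2','s3'):
    d=np.load('pics/%s.npz'%t)['d'];P=cloud('side',d); p=np.load('pics/%s.npz'%t)['p']
    m=(p.max(2)<60)&(abs(P[...,1]-.055)<.03)&(abs(P[...,0]-.445)<.04)&(P[...,2]>.05)
    Q=P[m]; z=np.sort(Q[:,2]); print(t,len(z),z[:12].round(3)); 
    m2=(p.max(2)<60)&(abs(P[...,1]-.055)<.06)&(abs(P[...,0]-.445)<.1)&(P[...,2]>.05)
    print(np.histogram(P[m2][:,2],bins=np.arange(.05,.4,.01)))
crop('s1',240,80,400,200,5,'s1a')
E
```

```text
s1 2403 [0.226 0.226 0.226 0.227 0.227 0.227 0.227 0.228 0.228 0.228 0.228 0.229]
(array([   0,    0,    0,    0,    0,    0,    0,    0,    0,    0,    0,
          0,    0,    0,    0,    0,    0,   17,   47,   57,   59,   75,
        100,    7,   49,  341,  671,  338, 1594,  293,  277,  320,  155,
        202]), array([0.05, 0.06, 0.07, 0.08, 0.09, 0.1 , 0.11, 0.12, 0.13, 0.14, 0.15,
       0.16, 0.17, 0.18, 0.19, 0.2 , 0.21, 0.22, 0.23, 0.24, 0.25, 0.26,
       0.27, 0.28, 0.29, 0.3 , 0.31, 0.32, 0.33, 0.34, 0.35, 0.36, 0.37,
       0.38, 0.39]))
s2 1597 [0.1   0.102 0.102 0.102 0.103 0.104 0.104 0.104 0.105 0.105 0.105 0.105]
(array([   0,    0,    0,    0,    0,   23,   30,   37,   41,   57,    4,
          3,   86,  265,  434,  430, 1097,  186,  212,  131,   18,  344,
        426,   62,   42,  254,    0,    0,    0,   27,   68,   97,    5,
          0]), array([0.05, 0.06, 0.07, 0.08, 0.09, 0.1 , 0.11, 0.12, 0.13, 0.14, 0.15,
       0.16, 0.17, 0.18, 0.19, 0.2 , 0.21, 0.22, 0.23, 0.24, 0.25, 0.26,
       0.27, 0.28, 0.29, 0.3 , 0.31, 0.32, 0.33, 0.34, 0.35, 0.36, 0.37,
       0.38, 0.39]))
s3 1559 [0.1   0.1   0.101 0.101 0.101 0.101 0.102 0.102 0.103 0.103 0.104 0.104]
(array([   0,    0,    2,    0,    2,   27,   32,   39,   41,   48,    3,
          1,   88,  267,  309,  431, 1072,  192,  202,  127,   18,  401,
        373,   50,   54,  248,    0,    0,    0,   28,   73,   95,    0,
          0]), array([0.05, 0.06, 0.07, 0.08, 0.09, 0.1 , 0.11, 0.12, 0.13, 0.14, 0.15,
       0.16, 0.17, 0.18, 0.19, 0.2 , 0.21, 0.22, 0.23, 0.24, 0.25, 0.26,
       0.27, 0.28, 0.29, 0.3 , 0.31, 0.32, 0.33, 0.34, 0.35, 0.36, 0.37,
       0.38, 0.39]))
```

View pics/s1a.png

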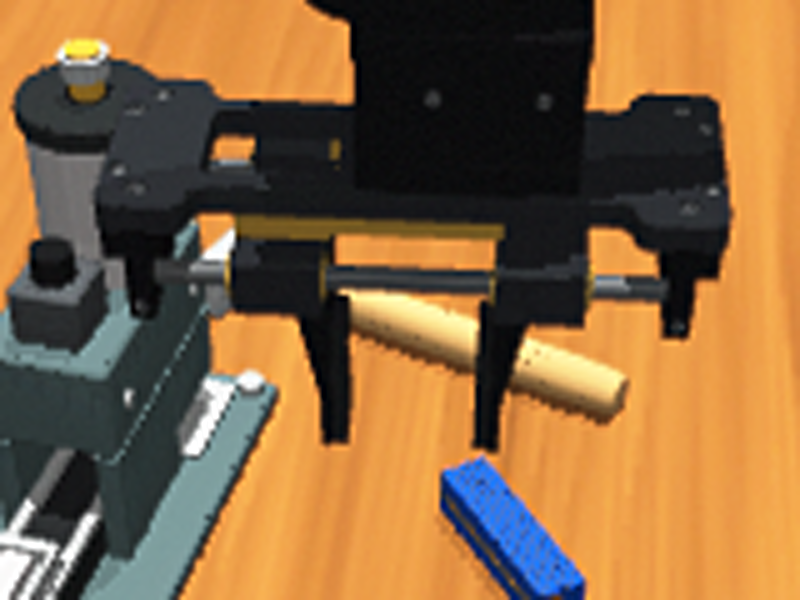

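The closed fingers hold nothing (width 1.2 mm). Depth and projection both put the real fingertips about 40 mm above the reported TCP: z ≈ 0.100 against 0.059, with the same offset at the earlier height. In x and y they agree. The stick hasn't moved. I'll treat the true tip as reported z + 0.040, reopen, go down most of that and look before closing.

move_arm([
  [0, 0, 0, 0],
  [0, 0, 0, 0],
  [0, 0, 0, 0],
  [0, 0, 0, 0],
  [0, 0, 0.006, 0],
  [0, 0, 0.012, 0],
  [0, 0, 0.018, 0],
  [0, 0, 0.024, 0],
  [0, 0, 0.03, 0],
  [0, 0, 0.034, 0],
  [0, 0, 0.036, 0],
  [0, 0, 0.036, 0],
  [0, 0, 0.036, 0],
], claw=0)

```text
time: 5.5
ee_pos: [0.4454, 0.0536, 0.0235]
eef_rot: [0.689, 0.725, 0.0, 0.0]
ft_force: [-1.2, -0.2, -0.6]
width: 0.0437
```

```bash
python3 - <<'E'
from h import *
p,d=snap('side','s4');crop('s4',240,140,400,260,5,'s4a');s=read_state();print(s['ee_pos'],s['ft_force'],s['width'])
P=cloud('side',d)
m=(p.max(2)<60)&(abs(P[...,1]-.065)<.006)&(abs(P[...,0]-.445)<.04)&(P[...,2]>.05)
print(np.sort(P[m][:,2])[:12].round(3))
E
```

```text
[0.44545641 0.05364154 0.02353231] [-0.2093497  -0.24630472 -0.918162  ] 0.04407742706785628
[0.064 0.065 0.065 0.066 0.066 0.066 0.067 0.067 0.068 0.068 0.068 0.068]
```

View pics/s4a.png

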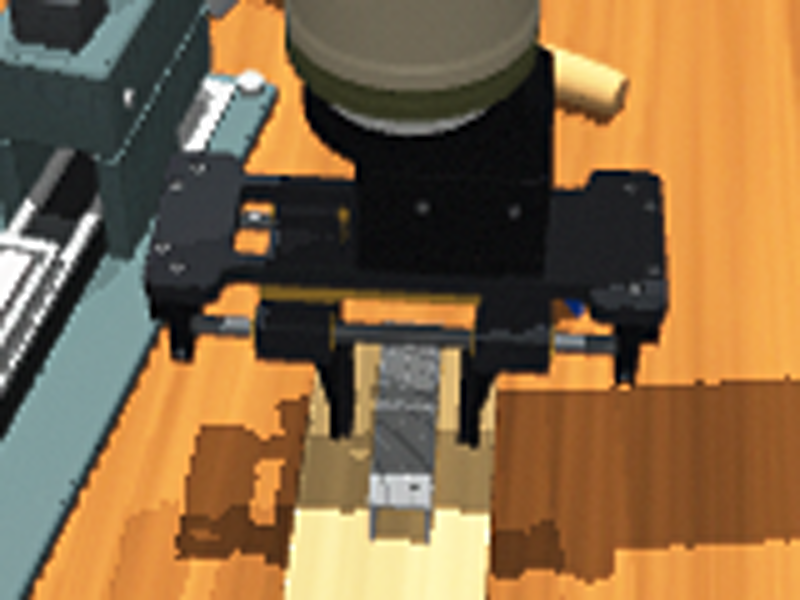

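The tips are now at about 0.0635 (crop (341,437) and (468,443)), on both sides of the stick and below its top. I'll go 4 mm lower and close.

move_arm([
  [0, 0, 0.002, 0],
  [0, 0, 0.004, 0],
  [0, 0, 0.004, 0],
])

```text
time: 5.85
ee_pos: [0.4451, 0.0536, 0.0191]
eef_rot: [0.689, 0.725, -0.0, -0.0]
ft_force: [0.4, 0.4, 0.1]
width: 0.0438
```

move_arm([
  [0, 0, 0, 0],
  [0, 0, 0, 0],
  [0, 0, 0, 0],
  [0, 0, 0, 0],
  [0, 0, 0, 0],
  [0, 0, 0, 0],
], claw=-1, newtons=16)

```text
time: 6.45
ee_pos: [0.4453, 0.0536, 0.0194]
eef_rot: [0.689, 0.725, 0.0, -0.0]
ft_force: [-0.1, -0.3, 1.3]
width: 0.025
```

move_arm([
  [0, 0, -0.003, 0],
  [0, 0, -0.01, 0],
  [0, 0, -0.025, 0],
  [0, 0, -0.045, 0],
  [0, 0, -0.065, 0],
  [0, 0, -0.08, 0],
  [0, 0, -0.088, 0],
  [0, 0, -0.09, 0],
  [0, 0, -0.09, 0],
])

```text
time: 7.35
ee_pos: [0.4451, 0.0536, 0.1092]
eef_rot: [0.689, 0.725, 0.0, -0.0]
ft_force: [0.4, 1.1, -1.9]
width: 0.0247
```

```bash
python3 - <<'E'
from h import *
p,d=snap('side','s5');crop('s5',240,90,400,230,5,'s5a');s=read_state();print(s['ee_pos'],s['ft_force'],s['width'])
E
```

```text
[0.44490029 0.05350193 0.10881231] [-0.1529409  -0.05464425 -1.80461409] 0.024971108543830552
```

View pics/s5a.png

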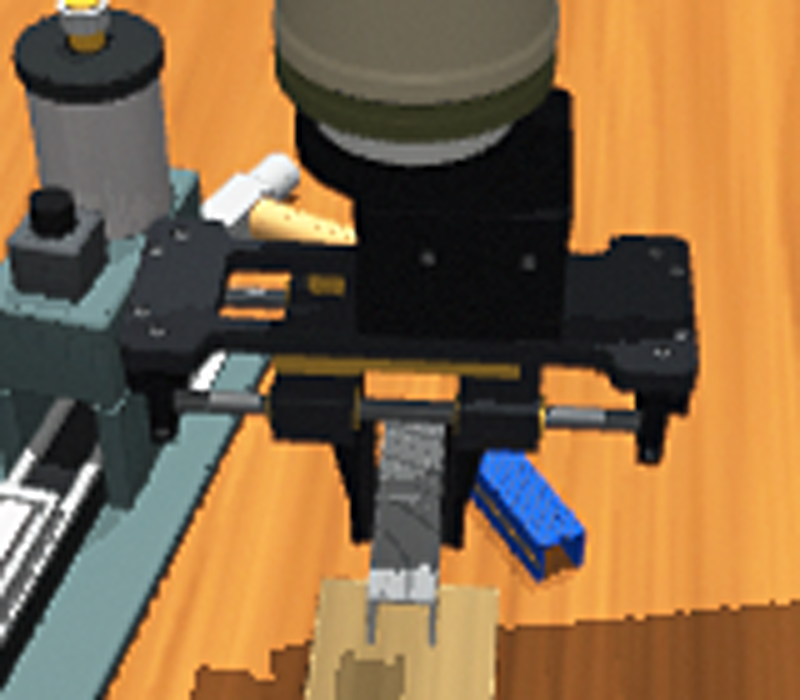

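The stick is held level (width 25 mm) and hangs freely. I'll carry it above the drawer and turn it to the stapler's yaw.

move_arm([
  [-0.002, 0.006, 0, 0.006],
  [-0.006, 0.017, 0, 0.018],
  [-0.013, 0.034, 0, 0.036],
  [-0.02, 0.055, 0, 0.058],
  [-0.028, 0.076, 0, 0.08],
  [-0.036, 0.097, 0, 0.102],
  [-0.044, 0.118, 0, 0.124],
  [-0.051, 0.139, 0, 0.147],
  [-0.058, 0.158, 0, 0.166],
  [-0.064, 0.174, 0, 0.183],
  [-0.068, 0.185, 0, 0.195],
  [-0.07, 0.19, 0, 0.2],
  [-0.07, 0.19, 0, 0.2],
  [-0.07, 0.19, 0, 0.2],
])

```text
time: 8.8
ee_pos: [0.6382, -0.0069, 0.1089]
eef_rot: [0.758, 0.652, -0.0, -0.0]
ft_force: [-0.7, 0.3, -0.7]
width: 0.0248
```

```bash
python3 - <<'E'
from h import *
p,d=snap('side','s6');crop('s6',180,60,340,240,4,'s6a');s=read_state();print(s['ee_pos'],s['eef_rot'],s['ft_force'],s['width'],s['joint_positions'])
p,d=snap('top','t6')
E
```

```text
[ 0.63815666 -0.00667699  0.10909963] [ 7.57984995e-01  6.52271946e-01 -1.30597576e-04 -1.98713228e-04] [ 0.18741458 -0.00753342 -0.88697708] 0.024973314460704867 [-0.53495622  0.46317936  0.63401905  1.54851308 -0.28535683  1.22441625
 -0.00335149]
```

View pics/s6a.png

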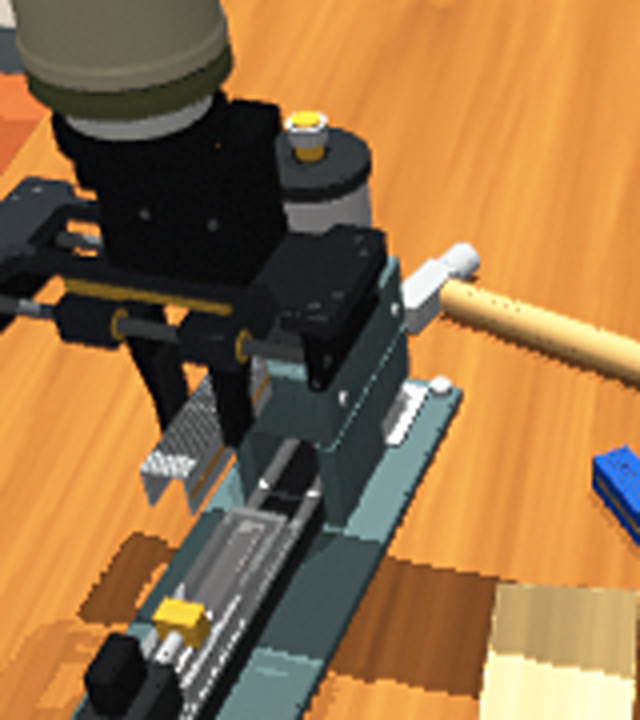

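View pics/t6.png

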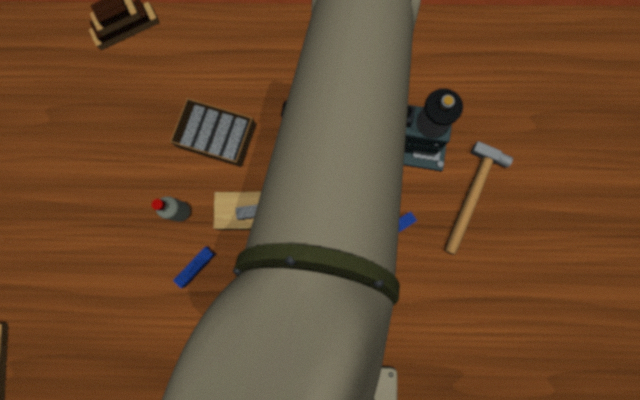

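```bash
python3 - <<'E'
from h import *
crop('s6',205,145,265,195,12,'s6b')
from fit import X
for p in ([.6271,-.0808,1.4223],[.6266,-.0816,1.4198]):
  for q in [(.125,-.0125,.1595),(.125,.0125,.1595),(.125,-.0125,.1345),(.125,.0125,.1345)]:
    u,v=proj('side',X(p,q)); print(q,((u+.5-205)*12-.5).round(),((v+.5-145)*12-.5).round())
E
```

```text
(0.125, -0.0125, 0.1595) 115.0 397.0
(0.125, 0.0125, 0.1595) 255.0 424.0
(0.125, -0.0125, 0.1345) 145.0 508.0
(0.125, 0.0125, 0.1345) 282.0 535.0
(0.125, -0.0125, 0.1595) 118.0 394.0
(0.125, 0.0125, 0.1595) 258.0 421.0
(0.125, -0.0125, 0.1345) 148.0 505.0
(0.125, 0.0125, 0.1345) 284.0 532.0
```

View pics/s6b.png

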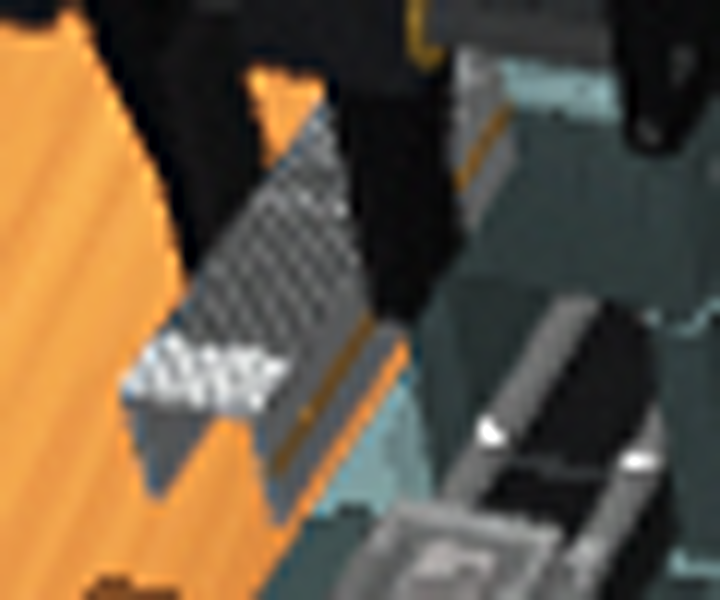

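move_arm([
  [0, 0, 0.005, 0],
  [0, 0, 0.015, 0],
  [0, 0, 0.03, 0],
  [0, 0, 0.045, 0],
  [0, 0, 0.057, 0],
  [0, 0, 0.066, 0],
  [0, 0, 0.071, 0],
  [0, 0, 0.073, 0],
  [0, 0, 0.073, 0],
  [0, 0, 0.073, 0],
])

```text
time: 9.9
ee_pos: [0.6389, -0.0068, 0.0369]
eef_rot: [0.758, 0.652, 0.0, 0.0]
ft_force: [-0.5, -0.2, -1.2]
width: 0.025
```

```bash
python3 - <<'E'
from h import *
snap('side','s7');crop('s7',190,140,290,240,7,'s7a');s=read_state();print(s['ee_pos'],s['eef_rot'],s['ft_force'],s['width'])
from fit import X
p=[.6266,-.0816,1.4198]
for q in [(.125,-.0125,.086),(.125,.0125,.086),(.125,-.0125,.061),(.125,.0125,.061)]:
    u,v=proj('side',X(p,q)); print(q,((u+.5-190)*7-.5).round(),((v+.5-140)*7-.5).round())
E
```

```text
[ 0.63892169 -0.00681916  0.03690436] [7.58098904e-01 6.52139417e-01 4.26021146e-04 2.26912934e-04] [-0.06659767  0.83866754 -0.61603657] 0.024873323907421613
(0.125, -0.0125, 0.086) 222.0 446.0
(0.125, 0.0125, 0.086) 298.0 462.0
(0.125, -0.0125, 0.061) 237.0 502.0
(0.125, 0.0125, 0.061) 312.0 518.0
```

View pics/s7a.png

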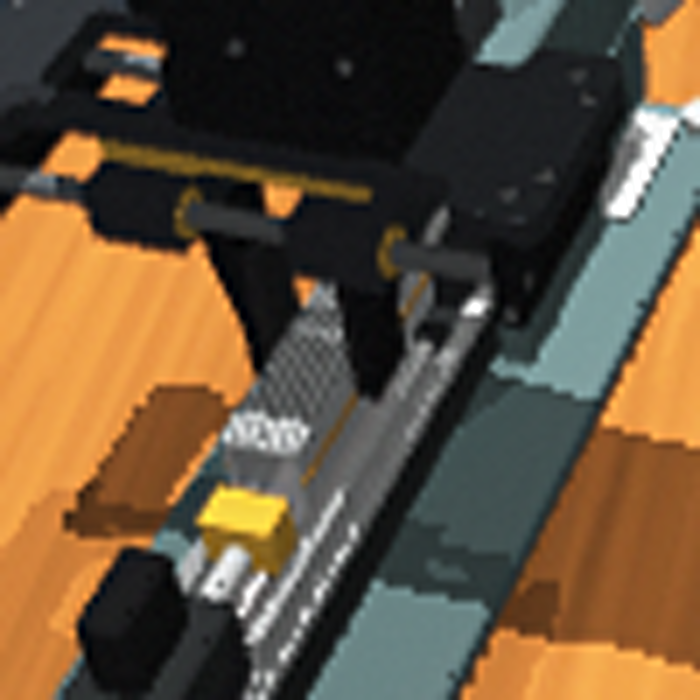

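```bash
python3 - <<'E'
from h import *
crop('s7',208,180,258,230,14,'s7b')
from fit import X
p=[.6266,-.0816,1.4198]
for q in [(.124,-.0134,.0875),(.124,.0116,.0875),(.124,-.0134,.0625),(.124,.0116,.0625),(.131,-.012,.075),(.131,.012,.075),(.12,-.0134,.056),(.12,.0134,.056)]:
    u,v=proj('side',X(p,q)); print(q,((u+.5-208)*14-.5).round(),((v+.5-180)*14-.5).round())
E
```

```text
(0.124, -0.0134, 0.0875) 188.0 320.0
(0.124, 0.0116, 0.0875) 341.0 352.0
(0.124, -0.0134, 0.0625) 218.0 433.0
(0.124, 0.0116, 0.0625) 368.0 465.0
(0.131, -0.012, 0.075) 192.0 411.0
(0.131, 0.012, 0.075) 337.0 442.0
(0.12, -0.0134, 0.056) 237.0 443.0
(0.12, 0.0134, 0.056) 396.0 477.0
```

View pics/s7b.png

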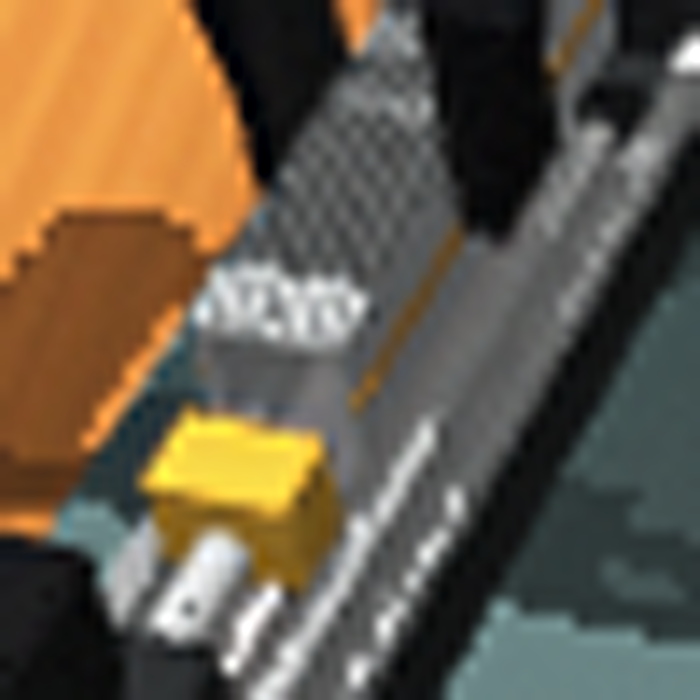

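The stick and pusher line up with the prediction to within 1 mm. I'll lower 3 mm, then push back along the drawer in small steps.

move_arm([
  [0, -0.0005, 0.0015, 0],
  [0, -0.0005, 0.003, 0],
  [0.003, -0.0005, 0.003, 0],
  [0.006, -0.0005, 0.003, 0],
  [0.009, -0.0005, 0.003, 0],
  [0.012, -0.0005, 0.003, 0],
  [0.015, -0.0005, 0.003, 0],
  [0.018, -0.0005, 0.003, 0],
  [0.021, -0.0005, 0.003, 0],
  [0.024, -0.0005, 0.003, 0],
  [0.024, -0.0005, 0.003, 0],
])

```text
time: 11.05
ee_pos: [0.6416, 0.017, 0.0333]
eef_rot: [0.758, 0.652, -0.0, 0.0]
ft_force: [-1.0, -3.7, 0.0]
width: 0.025
```

move_arm([
  [0.002, 0, 0, 0],
  [0.004, 0, 0, 0],
  [0.006, 0, 0, 0],
  [0.008, 0, 0, 0],
  [0.01, 0, 0, 0],
  [0.012, 0, 0, 0],
  [0.014, 0, 0, 0],
  [0.014, 0, 0, 0],
])

```text
time: 11.85
ee_pos: [0.6438, 0.0308, 0.0333]
eef_rot: [0.758, 0.652, -0.0, 0.0]
ft_force: [-0.8, -4.5, -0.2]
width: 0.0248
```

```bash
python3 - <<'E'
from h import *
snap('side','s8');crop('s8',180,140,290,250,7,'s8a');s=read_state();print(s['ee_pos'],s['eef_rot'],s['ft_force'],s['width'])
E
```

```text
[0.64367912 0.03063864 0.03331535] [ 7.58136476e-01  6.52095896e-01 -1.26554619e-04  1.01681482e-04] [-1.79559413 -5.0958144  -0.3404994 ] 0.024914824857768445
```

View pics/s8a.png

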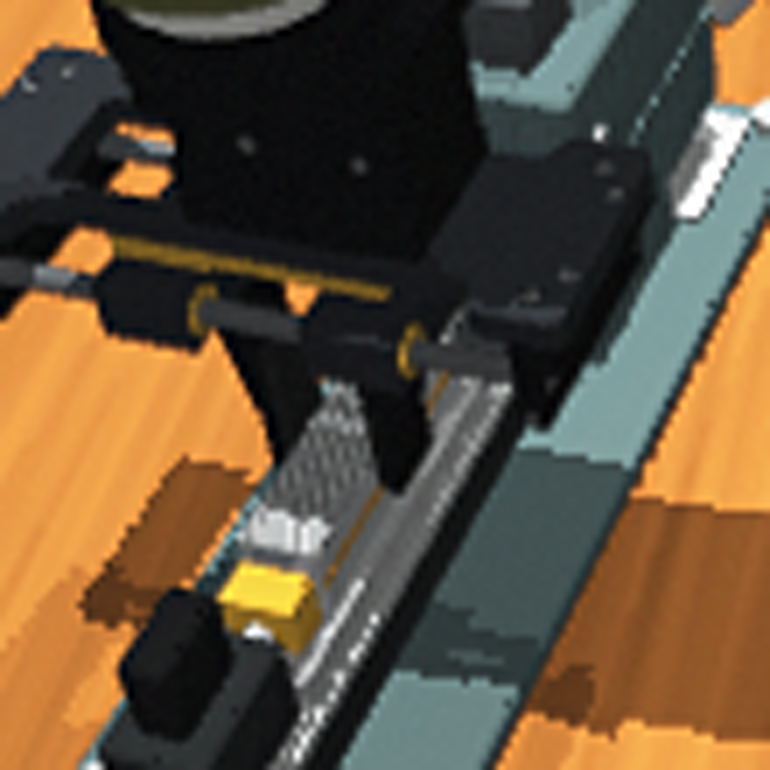

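The spring force is about 5 N, as expected at 14–17 mm of compression, so the drawer is at its open stop. I'll push 1 mm further for clearance at the lip, then lower slowly.

move_arm([
  [0.001, 0, 0, 0],
  [0.001, 0, 0.001, 0],
  [0.001, 0, 0.002, 0],
  [0.001, 0, 0.003, 0],
  [0.001, 0, 0.004, 0],
  [0.001, 0, 0.004, 0],
])

```text
time: 12.5
ee_pos: [0.6442, 0.0314, 0.0296]
eef_rot: [0.758, 0.652, 0.0, 0.0]
ft_force: [-0.7, -5.0, 0.2]
width: 0.0248
```

move_arm([
  [0, 0, 0.001, 0],
  [0, 0, 0.002, 0],
  [0, 0, 0.003, 0],
  [0, 0, 0.003, 0],
])

```text
time: 12.9
ee_pos: [0.6445, 0.0314, 0.0268]
eef_rot: [0.758, 0.652, 0.0, 0.001]
ft_force: [0.8, -5.6, 1.8]
width: 0.025
```

move_arm([
  [0, 0, 0.001, 0],
  [0, 0, 0.002, 0],
  [0, 0, 0.002, 0],
])

```text
time: 13.2
ee_pos: [0.6445, 0.0314, 0.0248]
eef_rot: [0.758, 0.652, 0.0, 0.001]
ft_force: [-0.4, -5.6, 1.7]
width: 0.0253
```

```bash
python3 - <<'E'
from h import *
snap('side','s9');crop('s9',190,160,270,250,8,'s9a');s=read_state();print(s['ee_pos'],s['eef_rot'],s['ft_force'],s['torque'],s['width'])
E
```

```text
[0.64447589 0.03140831 0.02478454] [7.58252907e-01 6.51960171e-01 4.14096327e-04 5.41244752e-04] [-0.07357143 -5.07949807  2.33313124] [-1.21716009  0.05323786 -0.10364765] 0.02486268335320438
```

View pics/s9a.png

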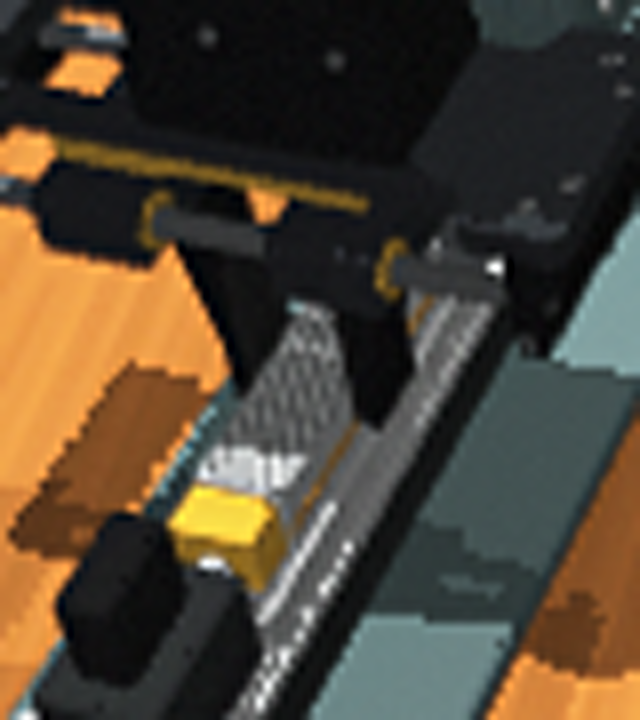

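move_arm([
  [0, 0, 0.001, 0],
  [0, 0, 0.002, 0],
  [0, 0, 0.003, 0],
  [0, 0, 0.003, 0],
])

```text
time: 13.65
ee_pos: [0.6445, 0.0315, 0.0218]
eef_rot: [0.758, 0.652, 0.0, 0.001]
ft_force: [-0.6, -5.2, 1.9]
width: 0.0246
```

move_arm([
  [0, 0, 0.0005, 0],
  [0, 0, 0.001, 0],
  [0, 0, 0.0015, 0],
  [0, 0, 0.0015, 0],
])

```text
time: 14.05
ee_pos: [0.6445, 0.0314, 0.0204]
eef_rot: [0.758, 0.652, 0.0, 0.001]
ft_force: [-0.3, -6.1, 1.5]
width: 0.0247
```

move_arm([
  [0, 0, 0.0005, 0],
  [0, 0, 0.001, 0],
  [0, 0, 0.001, 0],
])

```text
time: 14.35
ee_pos: [0.6446, 0.0314, 0.02]
eef_rot: [0.758, 0.652, 0.001, 0.0]
ft_force: [-2.0, -6.0, 7.6]
width: 0.0246
```

```bash
python3 - <<'E'
from h import *
snap('side','s10');crop('s10',190,160,270,250,8,'s10a');s=read_state();print(s['ee_pos'],s['eef_rot'],s['ft_force'],s['torque'],s['width'])
E
```

```text
[0.64461606 0.03142174 0.01997571] [7.58259267e-01 6.51952648e-01 6.22536683e-04 4.90541051e-04] [-2.44322572 -5.27181731  8.35301239] [-1.27515111  0.71229754 -0.01649764] 0.024759389940331215
```

View pics/s10a.png

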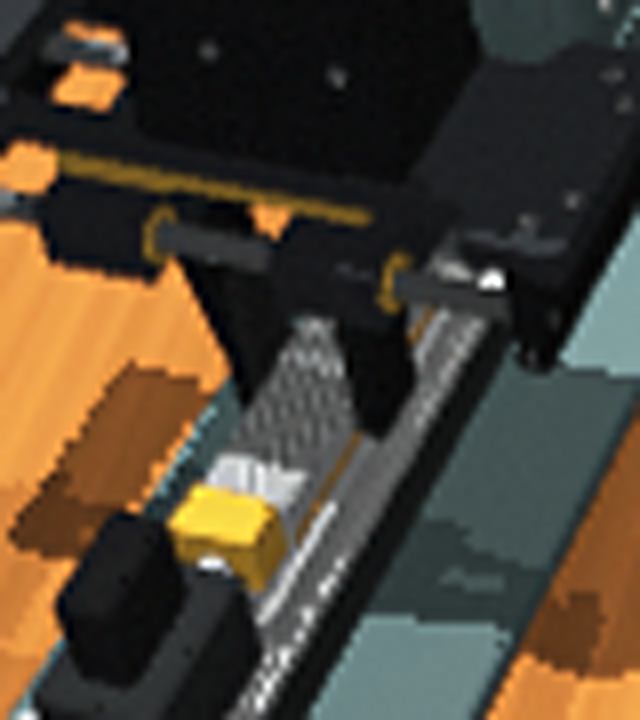

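The stick is on the floor: 8 N vertical, and the reported z matches the board grasp height. I'll ease it 3 mm forward towards the lip and then release.

move_arm([
  [-0.001, 0, -0.0005, 0],
  [-0.002, 0, -0.0005, 0],
  [-0.003, 0, -0.0005, 0],
  [-0.003, 0, -0.0005, 0],
])

```text
time: 14.8
ee_pos: [0.6443, 0.0296, 0.02]
eef_rot: [0.758, 0.652, 0.001, 0.0]
ft_force: [1.0, -2.3, 5.3]
width: 0.0251
```

move_arm([
  [0, 0, 0, 0],
  [0, 0, 0, 0],
  [0, 0, 0, 0],
  [0, 0, 0, 0],
], claw=-0.1)

```text
time: 15.2
ee_pos: [0.6434, 0.0305, 0.0195]
eef_rot: [0.758, 0.653, 0.001, -0.001]
ft_force: [0.3, 0.2, -0.3]
width: 0.0385
```

move_arm([
  [0, 0, -0.005, 0],
  [0, 0, -0.015, 0],
  [0, 0, -0.035, 0],
  [0, 0, -0.06, 0],
  [0, 0, -0.08, 0],
  [0, 0, -0.09, 0],
  [0, 0, -0.09, 0],
])

```text
time: 15.9
ee_pos: [0.6443, 0.0291, 0.111]
eef_rot: [0.758, 0.652, 0.001, 0.001]
ft_force: [-1.0, 0.7, -0.3]
width: 0.039
```

```bash
python3 - <<'E'
from h import *
snap('side','s11');crop('s11',180,140,280,260,6,'s11a');s=read_state();print(s['ee_pos'],s['eef_rot'],s['ft_force'],s['torque'],s['width'])
E
```

```text
[0.64357804 0.02910654 0.10956023] [7.58010041e-01 6.52242736e-01 4.35384216e-04 2.97644293e-05] [-0.21537037 -0.25468798  0.07916175] [-0.09847869  0.09304087  0.04445594] 0.03891596781762279
```

View pics/s11a.png

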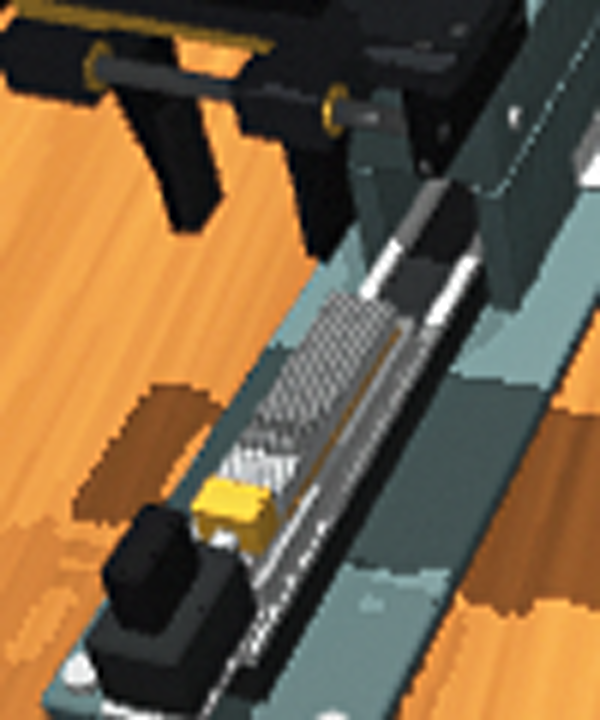

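```bash
python3 - <<'E'
from h import *
from fit import X
crop('s11',205,185,255,235,14,'s11b')
p=[.6268,-.0812,1.421]
d=np.load('pics/s11.npz')['d'];P=cloud('side',d)
c,s=np.cos(p[2]),np.sin(p[2])
x=(P[...,0]-p[0])*c+(P[...,1]-p[1])*s; y=-(P[...,0]-p[0])*s+(P[...,1]-p[1])*c; z=P[...,2]
m=(abs(y)<.009)
for a in np.arange(.04,.2,.01):
    k=m&(abs(x-a)<.004)&(z>.03)&(z<.1); print(round(a,3),k.sum(),np.percentile(z[k],[25,50,90]).round(4) if k.any() else '', [np.median(z[k&(y<0)]).round(4),np.median(z[k&(y>0)]).round(4)])
k=(z>.0665)&(z<.073)&(x>.05)&(x<.165)&(abs(y)<.03)
print(cv2.minAreaRect((np.c_[x[k],y[k]]*1000).astype(np.float32)),k.sum())
for q in [(.16,-.0125,.07),(.16,.0125,.07),(.06,-.0125,.07),(.06,.0125,.07),(.16,-.012,.075),(.16,.012,.075),(.16,.0125,.057)]:
    u,v=proj('side',X(p,q)); print(q,((u+.5-205)*14-.5).round(),((v+.5-185)*14-.5).round())
E
```

```text
0.04 0  [np.float64(nan), np.float64(nan)]
0.05 0  [np.float64(nan), np.float64(nan)]
0.06 11 [0.0703 0.0717 0.0721] [np.float64(0.0717), np.float64(0.0716)]
0.07 21 [0.0714 0.0721 0.0734] [np.float64(0.0714), np.float64(0.0723)]
0.08 20 [0.0709 0.0716 0.0725] [np.float64(0.0717), np.float64(0.0715)]
0.09 21 [0.0714 0.0719 0.0727] [np.float64(0.0723), np.float64(0.0719)]
0.1 21 [0.0707 0.0719 0.073 ] [np.float64(0.0714), np.float64(0.0723)]
0.11 22 [0.0717 0.0723 0.0729] [np.float64(0.0724), np.float64(0.072)]
0.12 22 [0.0717 0.0721 0.073 ] [np.float64(0.0721), np.float64(0.0721)]
0.13 22 [0.0717 0.072  0.0733] [np.float64(0.0726), np.float64(0.0718)]
0.14 22 [0.0711 0.0719 0.0735] [np.float64(0.0713), np.float64(0.0719)]
0.15 25 [0.0716 0.0722 0.0734] [np.float64(0.0726), np.float64(0.0721)]
0.16 20 [0.0725 0.074  0.0769] [np.float64(0.0744), np.float64(0.074)]
0.17 30 [0.076  0.0763 0.0778] [np.float64(0.0763), np.float64(0.0763)]
0.18 41 [0.0636 0.0671 0.074 ] [np.float64(0.0678), np.float64(0.0668)]
0.19 4 [0.0794 0.0796 0.0808] [np.float64(nan), np.float64(0.0796)]
((111.92471313476562, 0.9868917465209961), (27.080387115478516, 105.17028045654297), 89.29206848144531) 367
(0.16, -0.0125, 0.07) 150.0 503.0
(0.16, 0.0125, 0.07) 304.0 537.0
(0.06, -0.0125, 0.07) 429.0 55.0
(0.06, 0.0125, 0.07) 572.0 83.0
(0.16, -0.012, 0.075) 146.0 482.0
(0.16, 0.012, 0.075) 295.0 514.0
(0.16, 0.0125, 0.057) 320.0 594.0
  return _methods._mean(a, axis=axis, dtype=dtype,
  ret = ret.dtype.type(ret / rcount)
```

View pics/s11b.png

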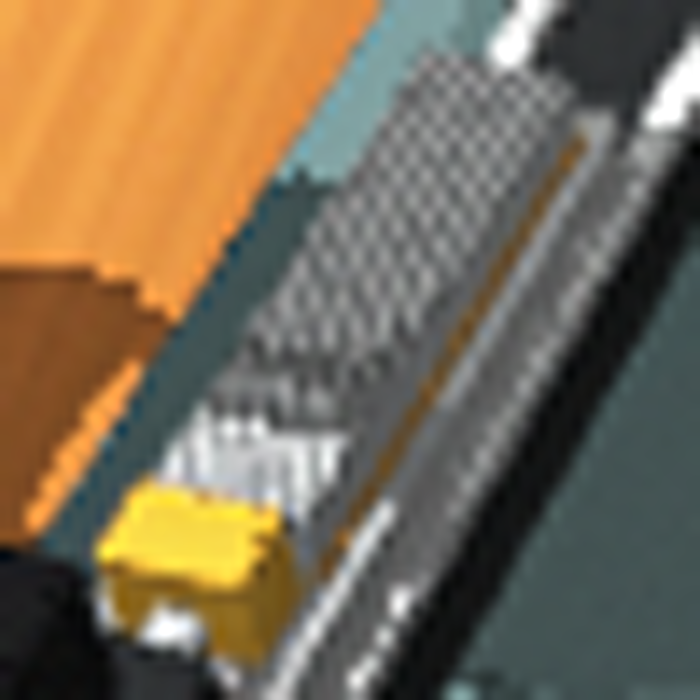

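The stick is seated:
- its crown reads 72 mm along the whole length, and this camera read the same for it on the board, so it is flat
- its front end is at the lip at x = 60 mm
- the pusher is on its rear end at x = 160 mm

Next I'll go to the pull grip.

move_arm([
  [0.006, 0, 0, 0],
  [0.018, 0, 0, 0],
  [0.035, 0, 0, 0],
  [0.055, 0, 0, 0],
  [0.075, 0, 0, 0],
  [0.092, 0, 0, 0],
  [0.103, 0, 0, 0],
  [0.108, 0, 0, 0],
  [0.108, 0, 0.008, 0],
  [0.108, 0, 0.02, 0],
  [0.108, 0, 0.03, 0],
  [0.108, 0, 0.035, 0],
  [0.108, 0, 0.035, 0],
])

```text
time: 17.25
ee_pos: [0.6589, 0.135, 0.0731]
eef_rot: [0.758, 0.652, -0.001, -0.0]
ft_force: [-0.5, -0.2, 0.4]
width: 0.0392
```

```bash
python3 - <<'E'
from h import *
snap('side','s12');crop('s12',150,130,290,260,5,'s12a');s=read_state();print(s['ee_pos'],s['eef_rot'],s['ft_force'],s['torque'],s['width'])
E
```

```text
[0.65927398 0.13518806 0.07387888] [ 7.58278596e-01  6.51930523e-01 -3.70549474e-04 -1.65562590e-04] [-0.90963057 -0.18383375 -0.97228016] [-0.11164898  0.08677835 -0.07584584] 0.03940707664737629
```

View pics/s12a.png

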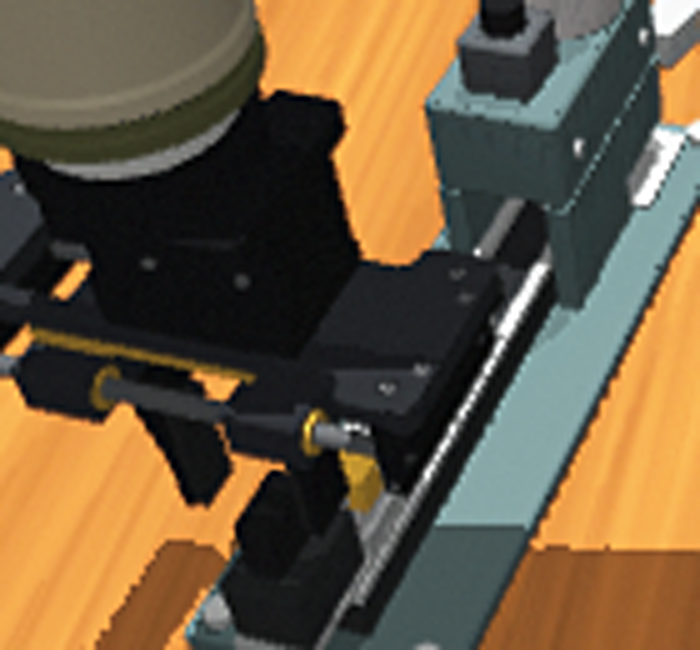

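```bash
python3 - <<'E'
from h import *
from fit import X
p=[.6268,-.0812,1.421]
crop('s12',180,205,240,265,12,'s12b')
def pr(P):
    u,v=proj('side',P); return ((u+.5-180)*12-.5).round(),((v+.5-205)*12-.5).round()
for q in [(.2,-.008,.108),(.2,.008,.108),(.232,-.008,.108),(.232,.008,.108),(.23,-.0195,.113),(.23,.0195,.113),(.21,.0195,.113)]: print(q,pr(X(p,q)))
E
```

```text
(0.2, -0.008, 0.108) (np.float64(295.0), np.float64(221.0))
(0.2, 0.008, 0.108) (np.float64(386.0), np.float64(241.0))
(0.232, -0.008, 0.108) (np.float64(198.0), np.float64(371.0))
(0.232, 0.008, 0.108) (np.float64(291.0), np.float64(392.0))
(0.23, -0.0195, 0.113) (np.float64(131.0), np.float64(326.0))
(0.23, 0.0195, 0.113) (np.float64(358.0), np.float64(378.0))
(0.21, 0.0195, 0.113) (np.float64(417.0), np.float64(282.0))
```

View pics/s12b.png

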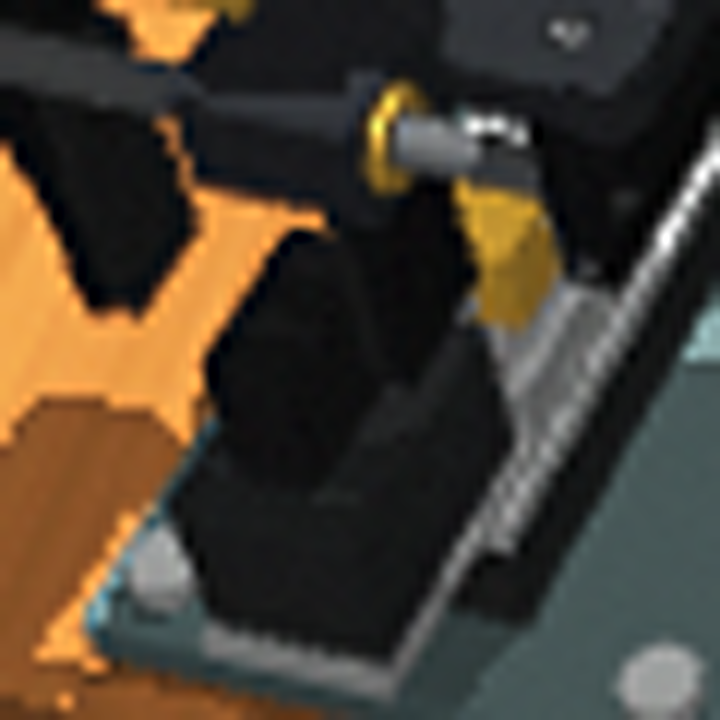

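The grip is where predicted, and the fingers straddle it: left tip at (110,310), right at (390,390), grip top around (280,300). I'll lower and close gently.

move_arm([
  [0, 0, 0.004, 0],
  [0, 0, 0.009, 0],
  [0, 0, 0.014, 0],
  [0, 0, 0.018, 0],
  [0, 0, 0.021, 0],
  [0, 0, 0.023, 0],
  [0, 0, 0.023, 0],
])

```text
time: 18.0
ee_pos: [0.6594, 0.1356, 0.051]
eef_rot: [0.758, 0.652, -0.0, -0.0]
ft_force: [0.6, 0.0, 0.8]
width: 0.0392
```

move_arm([
  [0, 0, 0, 0],
  [0, 0, 0, 0],
  [0, 0, 0, 0],
  [0, 0, 0, 0],
  [0, 0, 0, 0],
  [0, 0, 0, 0],
], claw=-1, newtons=20)

```text
time: 18.6
ee_pos: [0.6613, 0.1352, 0.0516]
eef_rot: [0.758, 0.652, 0.001, 0.001]
ft_force: [8.4, -0.9, -4.7]
width: 0.0156
```

Gripped (about 16 mm), but there is an 8 N side load because the grip sits about 2 mm off the commanded line. I'll shift 2 mm to relieve it, then start pushing slowly.

move_arm([
  [0, 0.001, 0, 0],
  [0, 0.002, 0, 0],
  [0, 0.002, 0, 0],
])

```text
time: 18.9
ee_pos: [0.6612, 0.1352, 0.0515]
eef_rot: [0.758, 0.652, -0.0, -0.0]
ft_force: [-2.7, -0.3, 2.4]
width: 0.0158
```

move_arm([
  [-0.002, 0, 0, 0],
  [-0.006, 0, 0, 0],
  [-0.011, 0, 0, 0],
  [-0.016, 0, 0, 0],
  [-0.021, 0, 0, 0],
  [-0.026, 0, 0, 0],
  [-0.031, 0, 0, 0],
  [-0.036, 0, 0, 0],
  [-0.04, 0, 0, 0],
  [-0.04, 0, 0, 0],
])

```text
time: 19.9
ee_pos: [0.6549, 0.0942, 0.0515]
eef_rot: [0.759, 0.652, -0.001, -0.0]
ft_force: [-4.6, 0.4, 5.3]
width: 0.0156
```

move_arm([
  [-0.002, -0.001, 0, 0],
  [-0.006, -0.001, 0, 0],
  [-0.011, -0.001, 0, 0],
  [-0.016, -0.001, 0, 0],
  [-0.021, -0.001, 0, 0],
  [-0.026, -0.001, 0, 0],
  [-0.031, -0.001, 0, 0],
  [-0.036, -0.001, 0, 0],
  [-0.04, -0.001, 0, 0],
  [-0.04, -0.001, 0, 0],
])

```text
time: 20.9
ee_pos: [0.6488, 0.0548, 0.0515]
eef_rot: [0.759, 0.652, -0.0, 0.001]
ft_force: [4.6, -2.4, 0.8]
width: 0.016
```

```bash
python3 - <<'E'
from h import *
snap('side','s13');crop('s13',150,80,310,260,4,'s13a');s=read_state();print(s['ee_pos'],s['eef_rot'],s['ft_force'],s['torque'],s['width'])
E
```

```text
[0.64884754 0.05501579 0.05149748] [ 7.58460801e-01  6.51718404e-01 -3.77527901e-05  5.78064377e-04] [ 4.96028611 -1.76838188  2.12900525] [-0.51540075 -1.00586988 -0.02594756] 0.016093585042782292
```

View pics/s13a.png

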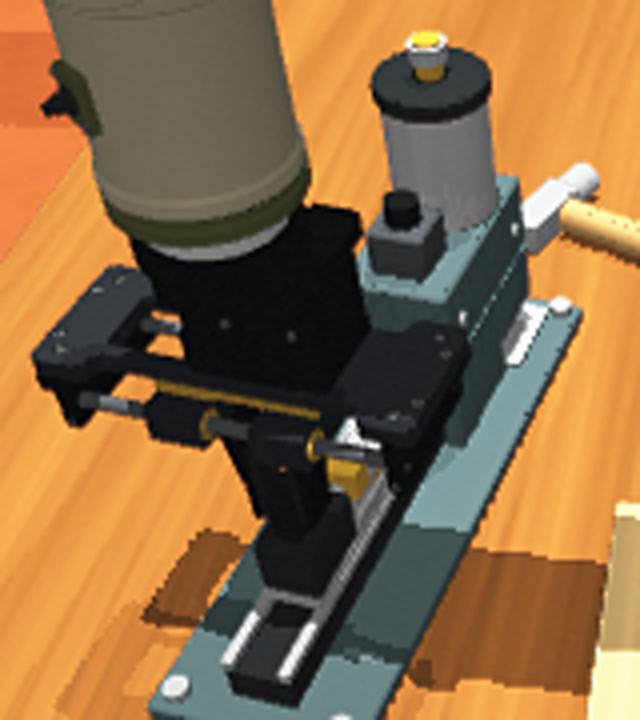

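The drawer is sliding in with the stick, brass pusher and grip together. On with it at the same pace.

move_arm([
  [-0.002, 0.0005, 0, 0],
  [-0.006, 0.0005, 0, 0],
  [-0.011, 0.0005, 0, 0],
  [-0.016, 0.0005, 0, 0],
  [-0.021, 0.0005, 0, 0],
  [-0.026, 0.0005, 0, 0],
  [-0.031, 0.0005, 0, 0],
  [-0.036, 0.0005, 0, 0],
  [-0.041, 0.0005, 0, 0],
  [-0.046, 0.0005, 0, 0],
  [-0.051, 0.0005, 0, 0],
  [-0.056, 0.0005, 0, 0],
  [-0.06, 0.0005, 0, 0],
  [-0.06, 0.0005, 0, 0],
])

```text
time: 22.35
ee_pos: [0.6396, -0.0046, 0.0514]
eef_rot: [0.759, 0.652, -0.0, 0.0]
ft_force: [1.0, -1.0, 5.8]
width: 0.016
```

```bash
python3 - <<'E'
from h import *
snap('side','s14');crop('s14',170,60,310,240,4,'s14a');s=read_state();print(s['ee_pos'],s['eef_rot'],s['ft_force'],s['torque'],s['width'])
E
```

```text
[ 0.63965534 -0.0044883   0.0514374 ] [ 7.58485694e-01  6.51689545e-01 -4.24628714e-04  9.08505927e-05] [ 0.84148537 -1.0223147   5.96554423] [-0.36185279 -0.08774687 -0.01115566] 0.015699306142109983
```

View pics/s14a.png

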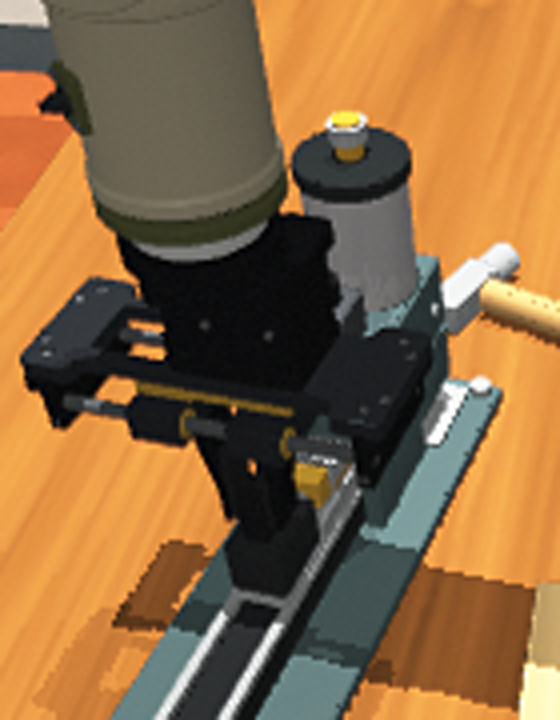

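About 23 mm is left. The last part goes slowly over the catch.

move_arm([
  [-0.003, 0, 0, 0],
  [-0.006, 0, 0, 0],
  [-0.009, 0, 0, 0],
  [-0.011, 0, 0, 0],
  [-0.0125, 0, 0, 0],
  [-0.014, 0, 0, 0],
  [-0.0155, 0, 0, 0],
  [-0.017, 0, 0, 0],
  [-0.017, 0, 0, 0],
])

```text
time: 23.3
ee_pos: [0.6377, -0.017, 0.0515]
eef_rot: [0.757, 0.653, 0.001, -0.001]
ft_force: [1.5, 8.5, 5.5]
width: 0.0158
```

move_arm([
  [-0.001, 0, 0, 0],
  [-0.002, 0, 0, 0],
  [-0.003, 0, 0, 0],
  [-0.004, 0, 0, 0],
  [-0.004, 0, 0, 0],
])

```text
time: 23.8
ee_pos: [0.6377, -0.0173, 0.0515]
eef_rot: [0.757, 0.654, 0.003, -0.002]
ft_force: [3.6, 18.0, 3.8]
width: 0.0158
```

```bash
python3 - <<'E'
from h import *
snap('side','s15');crop('s15',170,60,310,240,4,'s15a');s=read_state();print(s['ee_pos'],s['eef_rot'],s['ft_force'],s['torque'],s['width'])
snap('top','t15');crop('t15',250,40,500,200,3,'t15a')
E
```

```text
[ 0.63770859 -0.01730385  0.05150567] [ 0.756529    0.65395026  0.00265334 -0.00242631] [ 4.33409331 17.68673471  5.13402129] [ 3.55696405 -0.6918352  -0.14006515] 0.015769483224441085
```

View pics/s15a.png

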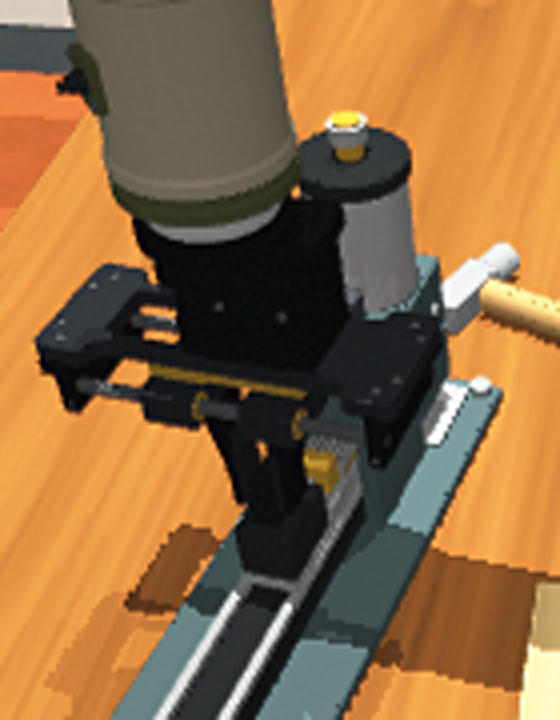

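View pics/t15a.png

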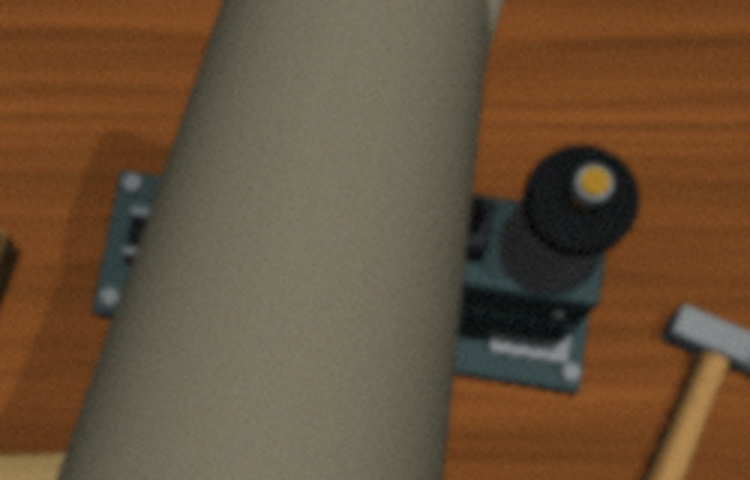

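```bash
python3 - <<'E'
from h import *
p=[.6268,-.0812,1.421]
c,s=np.cos(p[2]),np.sin(p[2])
def st(tag,n):
    d=np.load('pics/%s.npz'%tag)['d'];P=cloud(n,d)
    return (P[...,0]-p[0])*c+(P[...,1]-p[1])*s,-(P[...,0]-p[0])*s+(P[...,1]-p[1])*c,P[...,2],np.load('pics/%s.npz'%tag)['p'],d
for t,n in(('s0','side'),('t0','top')):
    x,y,z,im,d=st(t,n)
    for a in np.arange(-.07,.03,.005):
        k=(abs(x-a)<.0025)&(abs(y)<.03)&(z>.1)&(z<.26); print(t,round(a,3),k.sum(),np.sort(z[k])[-3:].round(3))
x,y,z,im,d=st('s15','side')
for h in np.arange(.09,.4,.02):
    k=(abs(z-h)<.01)&(im.max(2)<75)&(x>-.0)&(x<.2)&(abs(y)<.12)&(d>0)
    if k.sum(): print(h.round(3),k.sum(),'x',np.percentile(x[k],[0,2,50,100]).round(3),'y',y[k].min().round(3),y[k].max().round(3))
E
```

```text
s0 -0.07 103 [0.218 0.218 0.218]
s0 -0.065 166 [0.218 0.218 0.218]
s0 -0.06 258 [0.217 0.218 0.218]
s0 -0.055 179 [0.218 0.218 0.218]
s0 -0.05 13 [0.215 0.216 0.217]
s0 -0.045 18 [0.156 0.157 0.159]
s0 -0.04 22 [0.159 0.159 0.171]
s0 -0.035 31 [0.172 0.173 0.173]
s0 -0.03 47 [0.173 0.173 0.173]
s0 -0.025 45 [0.173 0.173 0.173]
s0 -0.02 75 [0.172 0.172 0.173]
s0 -0.015 97 [0.159 0.159 0.159]
s0 -0.01 123 [0.157 0.157 0.159]
s0 -0.005 40 [0.131 0.132 0.132]
s0 0.0 253 [0.131 0.131 0.132]
s0 0.005 6 [0.11  0.116 0.123]
s0 0.01 0 []
s0 0.015 0 []
s0 0.02 0 []
s0 0.025 0 []
t0 -0.07 151 [0.218 0.218 0.219]
t0 -0.065 156 [0.217 0.217 0.218]
t0 -0.06 167 [0.217 0.217 0.218]
t0 -0.055 195 [0.216 0.217 0.217]
t0 -0.05 64 [0.213 0.214 0.216]
t0 -0.045 40 [0.157 0.157 0.157]
t0 -0.04 68 [0.158 0.158 0.168]
t0 -0.035 68 [0.171 0.172 0.172]
t0 -0.03 76 [0.172 0.172 0.173]
t0 -0.025 75 [0.172 0.173 0.173]
t0 -0.02 82 [0.172 0.172 0.173]
t0 -0.015 77 [0.159 0.159 0.16 ]
t0 -0.01 98 [0.157 0.157 0.157]
t0 -0.005 73 [0.131 0.131 0.131]
t0 0.0 101 [0.13  0.13  0.132]
t0 0.005 8 [0.112 0.112 0.12 ]
t0 
[... 175 characters left out ...]
06  0.074 0.078] y -0.022 0.022
0.15 47 x [0.056 0.056 0.074 0.077] y -0.025 0.037
0.17 526 x [0.028 0.036 0.096 0.104] y -0.086 0.087
0.19 592 x [0.026 0.043 0.092 0.104] y -0.093 0.095
0.21 1303 x [0.027 0.032 0.08  0.103] y -0.095 0.095
0.23 395 x [0.042 0.047 0.086 0.091] y -0.017 0.051
0.25 272 x [0.028 0.036 0.086 0.103] y -0.015 0.05
0.27 603 x [0.026 0.031 0.088 0.102] y -0.035 0.05
0.29 288 x [0.042 0.054 0.097 0.108] y -0.036 0.043
0.31 30 x [0.059 0.062 0.101 0.106] y -0.017 0.042
0.33 9 x [0.094 0.094 0.102 0.103] y -0.032 -0.018
0.35 89 x [0.093 0.094 0.102 0.107] y -0.035 -0.017
0.37 19 x [0.093 0.093 0.097 0.103] y -0.034 -0.019
0.39 7 x [0.062 0.063 0.094 0.097] y 0.028 0.043
```

```bash
python3 - <<'E'
from h import *
from fit import X
crop('s15',225,150,275,215,11,'s15b')
p=[.6268,-.0812,1.421]
def ic(U,V,s,u0,v0,z):
    P=wz('side',(U+.5)/s-.5+u0,(V+.5)/s-.5+v0,z); c,si=np.cos(p[2]),np.sin(p[2]); a=P[:2]-p[:2]
    return (a[0]*c+a[1]*si).round(4),(-a[0]*si+a[1]*c).round(4)
print('s11 pusher rear corners',ic(97,550,14,205,185,.075),ic(243,585,14,205,185,.075))
for dr in(.009,.0107,.0125,.015):
  for q in [(-.105+.1+dr,-.012,.075),(-.105+.1+dr,.012,.075),(-.105+.111+dr,-.012,.075),(-.105+.111+dr,.012,.075)]:
    u,v=proj('side',X(p,q)); print(dr,((u+.5-225)*11-.5).round(),((v+.5-150)*11-.5).round())
E
```

```text
s11 pusher rear corners (np.float64(0.1741), np.float64(-0.0129)) (np.float64(0.1745), np.float64(0.0106))
0.009 223.0 237.0
0.009 328.0 257.0
0.009 203.0 270.0
0.009 308.0 290.0
0.0107 220.0 242.0
0.0107 325.0 262.0
0.0107 200.0 275.0
0.0107 305.0 295.0
0.0125 217.0 247.0
0.0125 322.0 267.0
0.0125 196.0 280.0
0.0125 302.0 300.0
0.015 212.0 255.0
0.015 317.0 275.0
0.015 191.0 288.0
0.015 297.0 308.0
```

View pics/s15b.png

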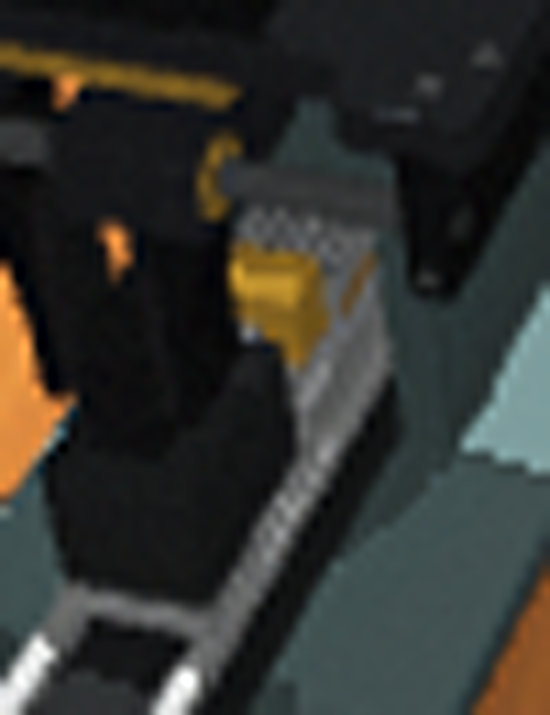

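The gripper body is 30 mm clear of the head. The pusher shows the drawer at about 11 mm opening, with the stick not pushed back in it. So the resistance is the ball catch, right where it begins. I'll increase the push in small steps.

move_arm([
  [-0.0005, 0, -0.0005, 0],
  [-0.001, 0, -0.001, 0],
  [-0.0015, 0, -0.001, 0],
  [-0.002, 0, -0.001, 0],
  [-0.002, 0, -0.001, 0],
])

```text
time: 24.4
ee_pos: [0.6364, -0.0255, 0.0515]
eef_rot: [0.758, 0.652, -0.0, -0.0]
ft_force: [4.5, 1.8, -1.7]
width: 0.0157
```

The catch gave way at about 20 N and the drawer moved 8 mm in. About 2.5 mm remains, so I'll push that gently.

move_arm([
  [-0.001, -0.0005, 0, 0],
  [-0.002, -0.0005, 0, 0],
  [-0.003, -0.0005, 0, 0],
  [-0.003, -0.0005, 0, 0],
  [-0.003, -0.0005, 0, 0],
])

```text
time: 24.9
ee_pos: [0.6361, -0.0276, 0.0516]
eef_rot: [0.758, 0.652, 0.001, -0.0]
ft_force: [7.7, 3.8, -3.9]
width: 0.0158
```

move_arm([
  [-0.001, 0.001, 0, 0],
  [-0.002, 0.002, 0, 0],
  [-0.003, 0.002, 0, 0],
  [-0.003, 0.002, 0, 0],
])

```text
time: 25.3
ee_pos: [0.636, -0.0276, 0.0515]
eef_rot: [0.757, 0.653, 0.0, -0.003]
ft_force: [-1.5, 11.6, 4.3]
width: 0.0156
```

The hard stop is reached: force rises with no movement. I'll back off the command to unload, open, and rise clear.

move_arm([
  [0.001, -0.001, 0, 0],
  [0.003, -0.001, 0, 0],
  [0.004, -0.001, 0, 0],
  [0.004, -0.001, 0, 0],
])

```text
time: 25.7
ee_pos: [0.636, -0.0277, 0.0515]
eef_rot: [0.758, 0.652, -0.001, -0.001]
ft_force: [1.5, 2.3, -2.7]
width: 0.0159
```

move_arm([
  [0, 0, 0, 0],
  [0, 0, 0, 0],
  [0, 0, 0, 0],
  [0, 0, 0, 0],
  [0, 0, 0, 0],
], claw=0)

```text
time: 26.2
ee_pos: [0.6368, -0.028, 0.0524]
eef_rot: [0.758, 0.652, -0.0, 0.0]
ft_force: [-0.0, 0.3, -0.6]
width: 0.0422
```

move_arm([
  [0, 0, -0.005, 0],
  [0, 0, -0.015, 0],
  [0, 0, -0.03, 0],
  [0.01, 0, -0.05, 0],
  [0.03, 0, -0.075, 0],
  [0.06, 0, -0.1, 0],
  [0.09, 0, -0.12, 0],
  [0.12, 0, -0.13, 0],
  [0.15, 0, -0.13, 0],
  [0.18, 0, -0.13, 0],
  [0.2, 0, -0.13, 0],
  [0.2, 0, -0.13, 0],
])

```text
time: 27.4
ee_pos: [0.6666, 0.1739, 0.1827]
eef_rot: [0.757, 0.654, 0.0, -0.0]
ft_force: [0.3, -0.2, -1.1]
width: 0.0437
```

```bash
python3 - <<'E'
from h import *
snap('side','s16');s=read_state();print(s['time'],s['ee_pos'],s['ft_force'],s['width'])
crop('s16',210,120,290,220,7,'s16a'); snap('top','t16')
from fit import X
p=[.6268,-.0812,1.421]
for dr in(0,.003,.006):
  for q in [(.067,-.008,.108),(.067,.008,.108),(.035,-.008,.108),(.035,.008,.108)]:
    u,v=proj('side',X(p,(q[0]+dr,q[1],q[2]))); print(dr,((u+.5-210)*7-.5).round(),((v+.5-120)*7-.5).round())
E
```

```text
27.45 [0.66669781 0.17105109 0.18270435] [-0.49295126 -0.61564231 -0.45214493] 0.043392142916734204
0 164.0 411.0
0 211.0 420.0
0 206.0 346.0
0 252.0 355.0
0.003 160.0 417.0
0.003 207.0 427.0
0.003 202.0 352.0
0.003 248.0 361.0
0.006 156.0 424.0
0.006 203.0 433.0
0.006 198.0 358.0
0.006 245.0 367.0
```

View pics/s16.png

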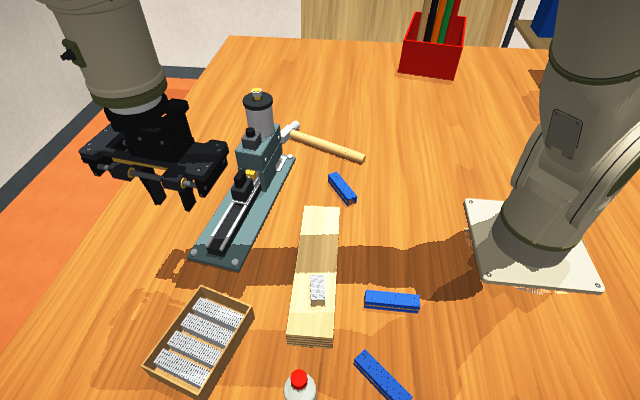

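View pics/s16a.png

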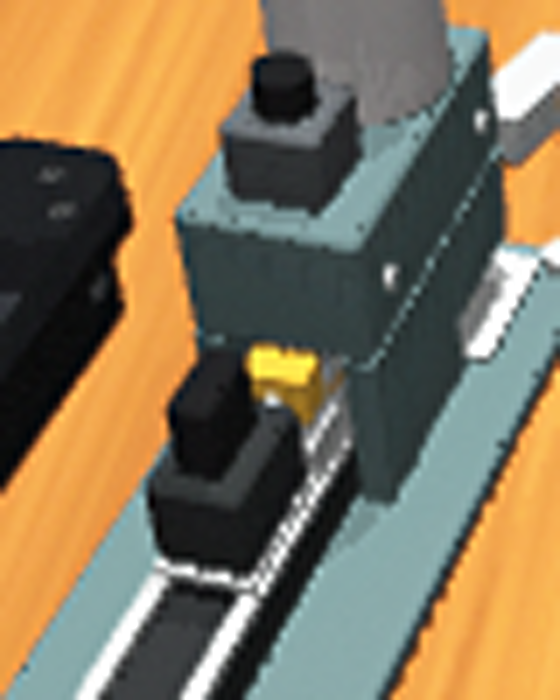

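The drawer is home: the grip's rear top edge is at crop (168,408)–(213,420), against a prediction of (164,411)–(211,420) for zero opening. The pusher sits at the throat, and the part stick, hammer, oil bottle and carton look unmoved. Handing in.

```bash
python3 - <<'E'
from h import *
a=np.load('pics/s0.npz')['p'].astype(int);b=np.load('pics/s16.npz')['p'].astype(int)
for n,(u0,v0,u1,v1) in dict(part=(305,268,330,308),hammer=(300,130,366,165),oil=(280,365,320,398),carton=(143,285,255,398)).items():
    print(n,abs(a-b)[v0:v1,u0:u1].mean().round(1))
print(r.close_job())
E
```

```text
part 25.5
hammer 21.6
oil 15.2
carton 13.0
the job is handed in; nothing more can be done
None
```

The stapler is reloaded and the job is handed in: the full stick lies flat in the drawer, and the drawer is fully home with its catch in. The arm moved clear at 27.4 s of the 64 s allowed.

**What I did:** I took the full grey stick off the board and pressed the pusher back with it, which also slid the drawer to its open stop. I lowered the stick onto the channel floor, let it rest against the lip, then pushed the drawer in by its grip, let go and backed away.

**What the last checks showed:**
- **Stick:** before closing, its top was level along the whole length. The front end was at the lip and the pusher on the rear end, with at most about 8 N on it while seating. It can't be seen inside the head now.
- **Drawer:** it met a hard stop after about 165 mm of travel. In the last picture the grip is within about 1 mm of its fully-home position.
- **Bystanders:** the part-used stick, hammer, oil bottle and carton look unmoved by eye. A rough pixel comparison gave average differences of 13 to 25 grey levels. I put that down to the changed shadows and did not check it further.

**What failed or disagreed:**
- **First grasp:** it closed on air above the stick, because the real fingertips are about 40 mm above the reported TCP. I measured the offset in the images and used it from then on.
- **Gripping the pull grip:** this gave a brief 8 N side load, from a 2 mm misalignment that I then corrected.
- **Catch:** it gave way only somewhere above 18 N of push, against the roughly 10 N stated. The drawer then jumped about 8 mm in before I pushed the rest gently.

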